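# Unlatch the stone case and pack the last baking stone

### The job

Turn the latch knob on the clear cover of the steel case a full quarter turn anticlockwise while the cover is still seated, then lift the cover off by the knob and lay it flat, knob up, in the middle of the round oak board. Then take the loose L-shaped baking stone by its lifting bar, turn it to suit and lower it in hand (do not drop it) into the free place in the case, so that both stones lie flat on the case floor. Leave the probe stand, teal lid, plastic container and salt cellar where they are.

Things in the scene. Friction and masses are not known exactly. Their poses are not given: they have to be found in the camera images.
- case: Fixed open steel case, outside 173 (x) x 122 (y) x 62 mm high, at varying place and yaw. Origin under its centre, x along its long side. Walls 8 mm, inner space 157 x 106 mm; inner floor 6 mm and rim 62 mm above the origin. Slots in the two long walls hold the ends of the cover's cam bar.
- cover: Loose clear cover, 173 x 122 x 5 mm, steel-edged, lying on the case rim; about 0.42 kg with its latch. Origin at the centre of the plate's underside, axes as the case's at the start. Two foot ribs (at x = -72 and +72 mm, 98 mm long along y) hang 17 mm below the plate, inside the case with 3 mm play; laid on a flat surface it stands on them, plate underside 17 mm up.
- latch (a joint): Latch knob angle, rad: 0 locked, 1.571 free (hard stops); grows anticlockwise from above. Starts at 0 to 0.2. At 0 knob and cam bar lie along the cover's y, bar ends in the wall slots; at 1.571 they lie along its x and the cover lifts straight out. Friction about 0.1 N m; stays where left.
- knob_grip (a point): Grip point on the knob axis, 30 mm above the cover plate's underside (92 mm above the counter at the start); turns with the knob. The black knob is an upright bar 60 mm long (this point's y), 14 mm thick (its x), from 8 to 40 mm above the plate's underside. Pinch it across the 14 mm. Brass cam bar below the cover: 118 x 12 x 6 mm, lowest 15 mm below the plate.
- board: Fixed round oak board, diameter 260 mm, 20 mm thick; origin at the centre of its underside. To the left or the right of the case; the loose stone is on the other side.
- stone: Loose L-shaped terracotta baking stone flat on the counter, 100 x 100 x 12 mm, arms 48 mm wide, about 0.24 kg. Origin at its underside, below the middle of its steel lifting bar (50 mm along x, 14 mm thick, 12 to 36 mm up). Covers x -12..36, y -64..36 and x -64..-12, y -12..36 mm. Fits the free place only with its axes as the case's; yaw starts within 70 degrees of the world's.
- free_place (a point): Point on the case's inner floor, at (39.5, 14, 6) mm in the case frame, axes as the case's: where the loose stone's origin belongs. About 3 mm of play all round.
- mate: The other L-shaped stone, same size and lifting bar (along x, over its origin), lying in the case with the case's axes. It is turned half round: covers x -36..12, y -36..64 and x 12..64, y -36..12 mm in its own frame.
- mate_place (a point): Point on the case's inner floor, at (-39.5, -14, 6) mm in the case frame: where the mate's origin lies and must stay.
- probe_stand: Bystander: stainless stand, foot diameter 90 mm, 200 mm tall, with a black probe. Origin under its foot.
- teal_lid: Bystander: teal round lid, diameter 160 mm, knob up, 26 mm tall. Origin under its centre.
- container: Bystander: clear container with white snap-latch lid, 116 x 166 mm, 68 mm tall. Origin under its centre.
- salt_cellar: Bystander: round steel salt cellar, diameter 76 mm, 50 mm tall. Origin under its centre.
Mind the look-alikes: they are no part of the job. What is shaped like the stone but blue or green is not meant.

How it is judged:
By the outcome, as a careful person would: the job done as asked, in the order asked, and still so for the second after the job is handed in, with the robot touching nothing.
It also fails if it takes over 64 s, if anything falls off the work surface, if the arm or the gripper's body presses on something with over 40 N, if the wrist force passes 120 N, or if a joint passes its speed limit or range.

### The arm

A 6-joint arm with a two-finger parallel gripper is mounted at the origin on the work surface. World frame = base frame: x ahead of the robot, y to its left, z up, the work surface at z = 0. Lengths are in m, angles in degrees, forces in N, time in s.
With the tool pointing down it reaches from about 0.35 to 0.875 m from the base axis. Payload 4.2 kg.
Tool frame: the origin (TCP) lies midway between the tips of the shut fingers; the grasp point (between the pads) lies 19 mm behind it (hold_point_z is the z of the grasp point in the tool frame, in m); z points along the fingers, y is the direction in which the jaws open and shut (so a half turn about z gives the same grasp; the last joint's range is limited). The gripper opens to 87 mm and grips with 3 to 60 N. Pads are 19 mm wide; open, the fingers measure 117 mm over their backs; the gripper's body (75 mm by 190 mm) begins 51 mm behind the grasp point.
Start: joints at [82.999, 22.042, 0.453, 0, -68.411, -14.817], TCP at [0.232, 0.58, 0.223] pointing down, gripper open.
Joint ranges: [-179.83, 179.83], [-69.29, 118.12], [-61.27, 80.66], [-181.25, 117.63], [-171.15, -9.14], [-177.46, 177.46]. Speed limits (degrees/s): [159.86, 159.86, 180, 180, 180, 180].

### API

Orientations are given as a 3x3 rotation matrix whose columns are the frame's x, y, z axes.
In Python, from station import * gives the robot as it stands. The module is installed in compiled form; this text tells all that it offers.
- The arm moves only by the tool jog_arm, never from a script. Its argument "moves" is a list of rows, each a list of 7 numbers: the closure, from -1 (fully open) to 1 (shut), then the shift along the tool's x, y, z in m, then the turn, a rotation vector about the tool's x, y, z in rad. In form: [[gripper, x, y, z, wx, wy, wz], ...]. A call has exactly 10 rows; each row is the pose to reach, as a shift and turn from the pose commanded when the call began, along the tool's axes at that moment; what a row does not reach only later rows make up. A row lasts 1/12 s, in which the tool goes at most 41.7 mm and 7.16 degrees, less where a joint would pass 70% of its speed; a pose out of reach is approached as far as the arm can. A call with a gripper value outside its range is refused whole. The fingers move at their own pace and stop on an object; the grip force is fixed at half the most. Time passes only in rows, so rows that repeat a pose let the fingers close, or fill a call up. It gives the time, the measured TCP pose, the force and the opening at its end, in the units of the state.
- sense(): the state, without advancing time (a new reading comes with each control period).
- capture(name): name is "scene" or "side" or "wrist"; returns a dict with "frame" (420x560x3 uint8, red, green, blue), "fov_y" (degrees; the focal length in pixels is half the picture's height over the tangent of half this angle, whatever the lens; pixels are square), "cx", "cy" (the principal point, pixels), "world_from_camera" (4x4, takes a point from camera to world coordinates). Camera axes: x right, y down, z forward; pixel columns grow to the right and rows downward; lengths in m; the calibration is good to about 2 mm. A picture is of the moment at which its call begins. There is no depth.
- finish_job(): hands the job in, once; it reports no verdict.
The state is a dict: "time_s": time; "joints": joint angles; "joint_velocities": joint speeds; "effort": joint torques, N m; "tcp_pos": TCP position; "ee_rot": TCP orientation; "wrist_force": force on the tool from outside, world axes, zero at the start; "moment": the same for the moment, N m; "gripper_width": opening from 0.0 (shut) to 1.0 (fully open).
Only numpy, scipy, OpenCV 4.12 (cv2) and the standard library are available. Lean on these libraries where they do the work, as an engineer would, in place of code of your own. Each camera call takes 0.05 s, during which the arm holds its last target.

## Working session

There is one attempt and no reset: what is moved stays moved. The work goes in short steps, Python scripts to look and compute and a tool call to move; the robot and the scene stay as the last step left them, time stands still between calls to the robot, and variables do not carry over. Pictures are saved under pics/ and viewed, and the job is handed in when it is done.

Besides the shell and the picture viewer there is one more tool, called after "Call:" by a JSON object that holds its "fn" and its "kwargs", one argument or row to a line. jog_arm: Moves the arm, as the interface text tells. Its arguments: {"type":"object","properties":{"moves":{"type":"array"}},"required":["moves"]}

```bash
mkdir -p pics
python3 - <<'E'
from station import *
import cv2,numpy as np
s=sense();print(s)
for n in["scene","side","wrist"]:
    c=capture(n);cv2.imwrite(f"pics/{n}0.png",c["frame"][:,:,::-1]);print(n,c["fov_y"],c["cx"],c["cy"],c["world_from_camera"].round(4).tolist())
    np.savez(f"{n}0.npz",**c)
E
```

```text
{'time_s': 0.0, 'joints': array([ 8.29985671e+01,  2.20895419e+01,  3.79422292e-01, -2.86569847e-02,
       -6.84106976e+01, -1.48167303e+01]), 'joint_velocities': array([ 0.05597931, -0.00092717,  0.04278985, -0.0025568 ,  0.03731222,
       -0.05948035]), 'effort': array([ 7.68640984e-05, -3.90670681e+01,  1.87405014e+01,  4.21979919e+00,
        1.09639275e-02, -1.93924525e-04]), 'tcp_pos': array([0.2320469 , 0.57967576, 0.22147087]), 'ee_rot': array([[ 9.28299489e-01, -3.71832679e-01, -7.18629961e-04],
       [-3.71833363e-01, -9.28297261e-01, -2.03620106e-03],
       [ 9.00238703e-05,  2.15741500e-03, -9.99997669e-01]]), 'wrist_force': array([-0.04840253,  0.17113669, -0.21073025]), 'moment': array([-0.00187332, -0.04557402,  0.02695307]), 'gripper_width': 0.9968934831248402}
scene 43.77682891588 276.5712328938887 211.00289156044644 [[-0.7193, 0.5258, -0.454, 1.1086], [0.6945, 0.5312, -0.4852, 0.6512], [-0.0139, -0.6644, -0.7473, 1.0462], [0.0, 0.0, 0.0, 1.0]]
side 49.33647026531567 276.1784408037743 216.30055921979448 [[0.9635, -0.1404, 0.2279, 0.3249], [-0.2667, -0.5764, 0.7724, -0.7257], [0.0229, -0.805, -0.5928, 0.6951], [0.0, 0.0, 0.0, 1.0]]
wrist 58.82792390126272 280.52500267767243 208.41306500258733 [[-0.3714, -0.892, -0.2576, 0.3031], [-0.9285, 0.357, 0.1025, 0.5516], [0.0005, 0.2773, -0.9608, 0.384], [0.0, 0.0, 0.0, 1.0]]
```

View pics/scene0.png

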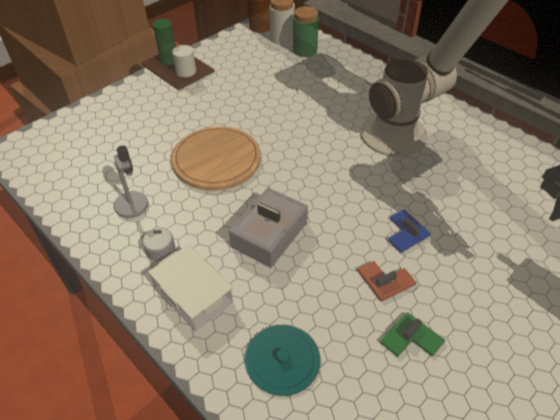

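View pics/side0.png

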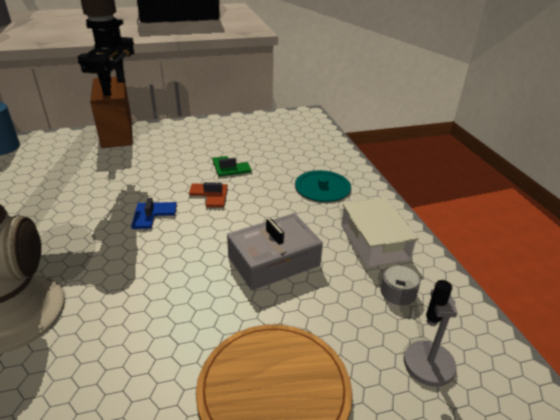

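View pics/wrist0.png

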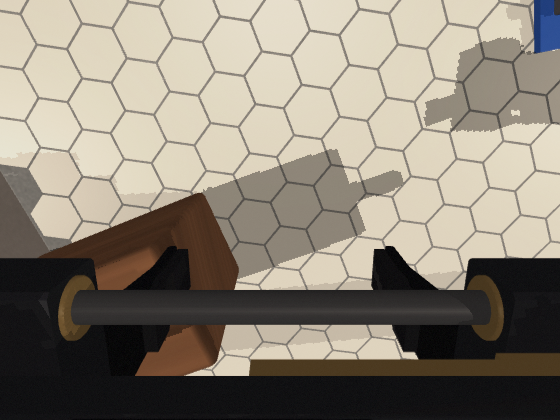

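The scene view shows the case at about (268,227) with its knob at (268,213), the board at (216,157), the red stone at (387,280), and blue and green decoys on either side of it. The side view shows the case at (275,250), knob (275,231), stone (212,193) and board (274,385).

```bash
cat > h.py <<'E'
import numpy as np,cv2
def ld(n): return dict(np.load(f"{n}.npz"))
def K(c):
    h=c["frame"].shape[0]; f=h/2/np.tan(np.radians(float(c["fov_y"]))/2); return f,float(c["cx"]),float(c["cy"])
def ray(c,p):
    f,cx,cy=K(c);T=c["world_from_camera"];d=np.array([(p[0]-cx)/f,(p[1]-cy)/f,1.]);return T[:3,3],T[:3,:3]@d
def onz(c,p,z):
    o,d=ray(c,p);return o+d*(z-o[2])/d[2]
def proj(c,X):
    f,cx,cy=K(c);T=c["world_from_camera"];q=T[:3,:3].T@(np.asarray(X)-T[:3,3]);return np.array([f*q[0]/q[2]+cx,f*q[1]/q[2]+cy])
def tri(obs):
    A=np.zeros((3,3));b=np.zeros(3)
    for c,p in obs:
        o,d=ray(c,p);d=d/np.linalg.norm(d);M=np.eye(3)-np.outer(d,d);A+=M;b+=M@o
    return np.linalg.solve(A,b)
def crop(c,x0,y0,x1,y1,s,name):
    cv2.imwrite(name,cv2.resize(c["frame"][y0:y1,x0:x1,::-1],None,fx=s,fy=s,interpolation=cv2.INTER_CUBIC))
def getc(n,tag):
    from station import capture
    c=capture(n);np.savez(f"{tag}.npz",**c);cv2.imwrite(f"pics/{tag}.png",c["frame"][:,:,::-1]);return c
E
python3 - <<'E'
from h import *
a=ld("scene0");b=ld("side0")
crop(a,220,180,320,270,8,"pics/c1.png");crop(b,220,205,330,290,7,"pics/c2.png")
# board
hsv=cv2.cvtColor(a["frame"],cv2.COLOR_RGB2HSV);print(hsv[157,216],hsv[285,380],hsv[280,400])
for c,n,p in((a,'a',(216,157)),(b,'b',(274,395))):
    hsv=cv2.cvtColor(c["frame"],cv2.COLOR_RGB2HSV)
    m=cv2.inRange(hsv,(5,90,60),(25,255,255))
    N,L,S,C=cv2.connectedComponentsWithStats(m)
    i=L[p[1],p[0]];print(n,S[i],C[i])
    mm=(L==i).astype(np.uint8);cn=max(cv2.findContours(mm,0,1)[0],key=cv2.contourArea)[:,0]
    P=np.array([onz(c,q,.02)[:2] for q in cn]);print(cv2.minEnclosingCircle(P.astype(np.float32)))
    M=np.c_[P,np.ones(len(P))];s=np.linalg.lstsq(M,(P**2).sum(1),rcond=None)[0];print(s[:2]/2,np.sqrt(s[2]+(s[:2]**2).sum()/4))
# stone red
    m=cv2.inRange(hsv,(0,100,50),(12,255,255));N,L,S,C=cv2.connectedComponentsWithStats(m)
    for i in range(1,N):
        if S[i][4]>200: print(' red',i,S[i],C[i],onz(c,C[i],.012))
E
```

```text
[ 15 124 169] [14 41 81] [  9 140 151]
a [ 172  127   88   63 4411] [215.86805713 157.90999773]
((0.46192842721939087, -0.2917529344558716), 0.1360749751329422)
[ 0.46203577 -0.29223272] 0.13081426743084504
 red 3 [ 145    0  125   46 2211] [197.52374491  17.40162822] [-0.01030895 -0.97938935  0.012     ]
 red 9 [404   0  18  37 458] [412.69868996  17.44104803] [-0.60398146 -0.37503178  0.012     ]
 red 10 [481   0  55  57 935] [509.38181818  29.07165775] [-0.78738911 -0.06312445  0.012     ]
 red 135 [347  37  41  25 217] [367.00921659  48.85253456] [-0.30230056 -0.3567143   0.012     ]
 red 183 [142  56  71  32 645] [174.34418605  70.7627907 ] [ 0.27873411 -0.7430905   0.012     ]
 red 199 [   0   63   29   74 1244] [  9.77813505 103.414791  ] [ 0.77418526 -0.9751755   0.012     ]
 red 319 [495 110  59  33 330] [525.24848485 126.45151515] [-0.30136558  0.26617761  0.012     ]
 red 325 [    0   185   202   235 22966] [ 67.39123051 344.09901594] [ 1.07188315 -0.06160647  0.012     ]
 red 326 [358 262  58  39 951] [385.78023134 280.41640379] [0.44925258 0.31877188 0.012     ]
b [  196   324   156    96 12539] [273.4848074  377.49031023]
((0.4547646939754486, -0.29994213581085205), 0.1301630735397339)
[ 0.4601392  -0.27979813] 0.11533104852946083
 red 1 [110  77  15  23 208] [116.98076923  89.25      ] [0.20065379 1.13167337 0.012     ]
 red 2 [  91   78   41   69 1094] [108.74954296 119.41956124] [0.17389258 0.84808334 0.012     ]
 red 13 [  348   122   212   254 21684] [480.0696366  224.68529792] [1.07384346 0.00949536 0.012     ]
 red 34 [189 183  38  25 548] [209.55839416 194.9270073 ] [0.4399185  0.29942185 0.012     ]
```

View pics/c1.png

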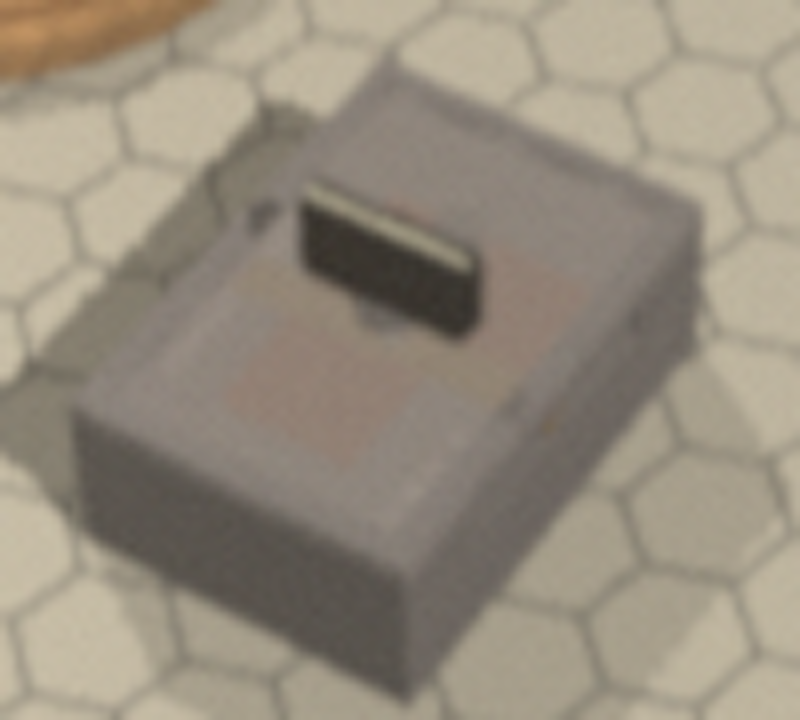

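View pics/c2.png

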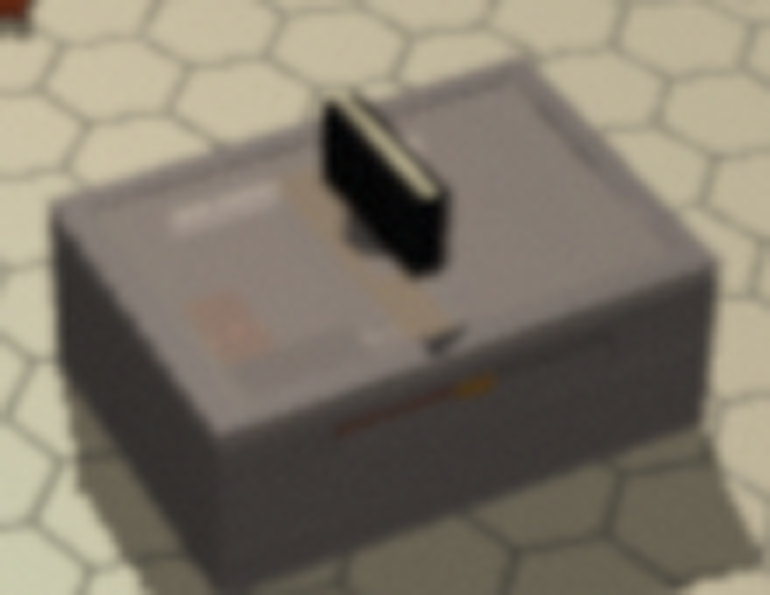

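The crops show the cover's four top corners, the knob top as a pale strip, and the cam bar under the plate. I'll measure those points now.

Run:
```python
from h import *
a=ld("scene0");b=ld("side0")
A=np.array([(390,60),(700,210),(410,572),(76,412)])/8+(220-.45,180-.45)
B=np.array([(52,205),(520,60),(715,262),(225,437)])/7+(220-.45,205-.45)
# world
Pa=np.array([onz(a,p,.067) for p in A]);Pb=np.array([onz(b,p,.067) for p in B])
print(Pa.round(4),Pb.round(4))
for P in(Pa,Pb):
    print('ctr',P.mean(0),[np.linalg.norm(P[i]-P[(i+1)%4]).round(4) for i in range(4)])
    print(cv2.minAreaRect(P[:,:2].astype(np.float32)*1000))
# knob top ends: scene (302,190),(475,262) front-top; strip mid
ka=np.array([(308,188),(478,262)])/8+(219.55,179.55)
kb=np.array([(340,98),(438,195)])/7+(219.55,204.55)
for c,k in((a,ka),(b,kb)):
    P=np.array([onz(c,q,.102) for q in k]);d=P[1]-P[0];print('knob',P.round(4).tolist(),P.mean(0),np.linalg.norm(d),np.degrees(np.arctan2(d[1],d[0])))
crop(a,345,250,430,310,9,"pics/c3.png");crop(b,180,175,240,215,12,"pics/c4.png")
```

```text
[[ 0.4708 -0.06    0.067 ]
 [ 0.4467  0.057   0.067 ]
 [ 0.6106  0.0964  0.067 ]
 [ 0.6409 -0.0188  0.067 ]] [[ 0.4441  0.0557  0.067 ]
 [ 0.6099  0.095   0.067 ]
 [ 0.637  -0.0208  0.067 ]
 [ 0.4726 -0.0613  0.067 ]]
ctr [0.54225234 0.01866079 0.067     ] [np.float64(0.1195), np.float64(0.1686), np.float64(0.1192), np.float64(0.175)]
((541.8113403320312, 18.613685607910156), (174.99783325195312, 119.39783477783203), 13.602147102355957)
ctr [0.54089687 0.0171329  0.067     ] [np.float64(0.1704), np.float64(0.1189), np.float64(0.1693), np.float64(0.1204)]
((540.8604736328125, 16.738014221191406), (170.4119415283203, 120.40361022949219), 13.326169967651367)
knob [[0.5491, -0.0125, 0.102], [0.5331, 0.0459, 0.102]] [0.54109083 0.01667773 0.102     ] 0.060497057189123064 105.26719101499216
knob [[0.5337, 0.0432, 0.102], [0.5498, -0.0106, 0.102]] [0.54173022 0.01632873 0.102     ] 0.0562031490113645 -73.30054089912763
```

View pics/c3.png

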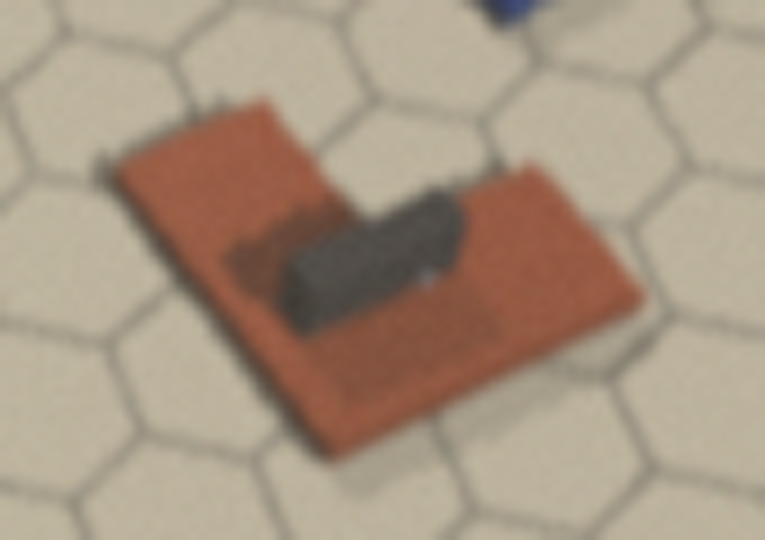

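View pics/c4.png

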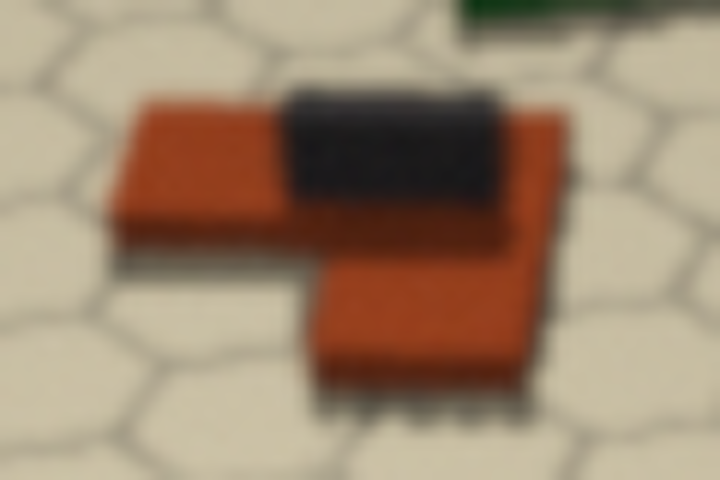

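The crops give the stone's outer corner at crop (335,460) in the scene view and its two arms. The bar runs along the arm toward (640,300), which is local -x.

Run:
```python
from h import *
a=ld("scene0");b=ld("side0")
from scipy.optimize import least_squares
# top corners z=.012 local
L=np.array([(36,36),(-64,36),(-64,-12),(36,-64),(-12,-64),(-12,-12)])/1000.
A=np.array([(333,445),(642,292),(538,168),(118,165),(265,103)])/9+(344.55,249.55)
# side: outer corner top right (565,110); -x end (145,103) & (117,215); -y end: (530,355),(318,350); 
B=np.array([(566,112),(148,103),(117,215),(528,357),(318,350),(328,258)])/12+(179.55,174.55)
def fit(P,l):
    l=l-0;mp=P.mean(0);ml=l.mean(0);H=(l-ml).T@(P-mp);th=np.arctan2(H[0,1]-H[1,0],H[0,0]+H[1,1]);R=np.array([[np.cos(th),-np.sin(th)],[np.sin(th),np.cos(th)]])
    t=mp-R@ml;print('stone',t.round(4),np.degrees(th).round(2),(P-(l@R.T+t)).round(4).tolist())
fit(np.array([onz(a,p,.012)[:2] for p in A]),L[:5]);fit(np.array([onz(b,p,.012)[:2] for p in B]),L)
```

```text
stone [0.4534 0.3202] -16.61 [[-0.0015, -0.0007], [0.0001, -0.002], [0.0011, 0.0011], [-0.0009, 0.0004], [0.0012, 0.0012]]
stone [0.4515 0.3159] -15.69 [[-0.0014, 0.0022], [0.0019, 0.0013], [0.0024, 0.0022], [-0.0005, 0.0029], [0.0021, 0.0032], [-0.0045, -0.0119]]
```

```bash
cat > m.py <<'E'
import numpy as np,json,os
# commanded-pose bookkeeping (pos, yaw deg), tool straight down
F='cmd.json'
def get():
    return json.load(open(F)) if os.path.exists(F) else dict(p=[0.232,0.580,0.223],yaw=-21.82)
def axes(y):
    y=np.radians(y);return np.array([[np.cos(y),np.sin(y),0],[np.sin(y),-np.cos(y),0],[0,0,-1]])
def plan(p,yaw):
    c=get();d=axes(c['yaw']).T@(np.array(p)-c['p']);print('shift',d.round(4),'wz',round(float(np.radians(c['yaw']-yaw)),4),'dist',np.linalg.norm(d).round(3),'dyaw',round(yaw-c['yaw'],1))
def done(x,y,z,wz):
    c=get();p=np.array(c['p'])+axes(c['yaw'])@[x,y,z];c=dict(p=p.tolist(),yaw=c['yaw']-float(np.degrees(wz)));json.dump(c,open(F,'w'))
    from station import sense
    s=sense();print('cmd',p.round(4),round(c['yaw'],2),'meas',s['tcp_pos'].round(4),'yaw',np.degrees(np.arctan2(s['ee_rot'][1,0],s['ee_rot'][0,0])).round(2),'tilt',s['ee_rot'][:,2].round(4),'F',s['wrist_force'].round(1),'M',s['moment'].round(2),'w',round(float(s['gripper_width'])*87,1),'t',round(s['time_s'],2),'J',s['joints'].round(0))
E
python3 -c "
from m import *
plan([.541,.017,.223],-75)"
```

```text
shift [0.4961 0.4078 0.    ] wz 0.9282 dist 0.642 dyaw -53.2
```

Call:
{"fn": "jog_arm", "kwargs": {
  "moves": [
    [-1, 0.025, 0.02, 0, 0, 0, 0.05],
    [-1, 0.055, 0.045, 0, 0, 0, 0.09],
    [-1, 0.085, 0.07, 0, 0, 0, 0.14],
    [-1, 0.115, 0.095, 0, 0, 0, 0.19],
    [-1, 0.145, 0.12, 0, 0, 0, 0.24],
    [-1, 0.175, 0.145, 0, 0, 0, 0.29],
    [-1, 0.205, 0.17, 0, 0, 0, 0.34],
    [-1, 0.235, 0.195, 0, 0, 0, 0.39],
    [-1, 0.265, 0.22, 0, 0, 0, 0.44],
    [-1, 0.295, 0.245, 0, 0, 0, 0.49]
  ]
}}

```text
time_s: 0.98
tcp_pos: [0.4154, 0.2412, 0.2226]
ee_rot: [[0.643, -0.766, -0.0], [-0.766, -0.643, 0.0], [-0.0, -0.0, -1.0]]
wrist_force: [0.0, 0.4, 0.1]
gripper_width: 1.001
```

```bash
python3 -c "
from m import *
done(.295,.245,0,.49);plan([.541,.017,.223],-75)"
```

```text
cmd [0.4148 0.2429 0.223 ] -49.89 meas [0.4154 0.2412 0.2226] yaw -50.01 tilt [-0.e+00  1.e-04 -1.e+00] F [0.  0.4 0.1] M [ 0.09 -0.11  0.02] w 87.1 t 0.98 J [ 50.   8. -19.  -0. -63. -10.]
shift [0.2541 0.049  0.    ] wz 0.4382 dist 0.259 dyaw -25.1
```

Call:
{"fn": "jog_arm", "kwargs": {
  "moves": [
    [-1, 0.03, 0.006, 0, 0, 0, 0.05],
    [-1, 0.06, 0.012, 0, 0, 0, 0.1],
    [-1, 0.09, 0.018, 0, 0, 0, 0.15],
    [-1, 0.12, 0.024, 0, 0, 0, 0.2],
    [-1, 0.15, 0.03, 0, 0, 0, 0.25],
    [-1, 0.18, 0.036, 0, 0, 0, 0.3],
    [-1, 0.21, 0.042, 0, 0, 0, 0.35],
    [-1, 0.24, 0.046, 0, 0, 0, 0.4],
    [-1, 0.254, 0.049, 0, 0, 0, 0.438],
    [-1, 0.254, 0.049, 0, 0, 0, 0.438]
  ]
}}

```text
time_s: 1.82
tcp_pos: [0.542, 0.0149, 0.2218]
ee_rot: [[0.254, -0.967, -0.001], [-0.967, -0.254, -0.001], [0.0, 0.001, -1.0]]
wrist_force: [0.0, 0.6, -1.3]
gripper_width: 1.001
```

```bash
python3 -c "
from m import *
done(.254,.049,0,.438)
from h import *
getc('wrist','wrist1')"
```

```text
cmd [0.5409 0.0171 0.223 ] -74.99 meas [0.542  0.0149 0.2218] yaw -75.27 tilt [-1.e-03 -6.e-04 -1.e+00] F [ 0.   0.6 -1.3] M [ 0.13 -0.04 -0.06] w 87.1 t 1.82 J [ 19.  14. -11.   0. -65.  -4.]
```

View pics/wrist1.png

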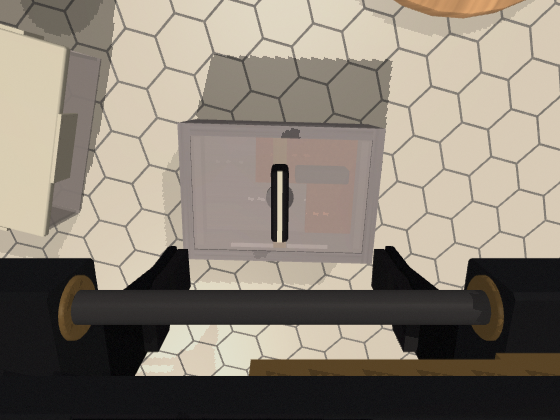

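The wrist picture shows the knob at (279,170..240) and the cover with corners near (180,123), (385,128), (372,262) and (185,258). The mate's bar shows at (320,175), toward world -x,-y, so the case yaw is about +13.5° and not half turned.

Run:
```python
from h import *
c=ld("wrist1")
crop(c,170,110,400,275,3.4,"pics/c5.png")
g=cv2.cvtColor(c["frame"],cv2.COLOR_RGB2GRAY)
hsv=cv2.cvtColor(c["frame"],cv2.COLOR_RGB2HSV)
m=((g<45)).astype(np.uint8);m[:150]=0;m[246:]=0;m[:,:262]=0;m[:,300:]=0
ys,xs=np.nonzero(m);print(xs.min(),xs.max(),ys.min(),ys.max())
for y in range(166,242,15):
    print(y,g[y,268:294])
```

```text
271 288 164 241
166 [144 143 144 142  24   8  11   7  11  11  13  11  12  11  13  12  12  10
   8  42 142 145 144 144 144 144]
181 [145 145 145  30  21  22  28  26  26 162 209 210 209 209 121  32  25  24
  21  19  45 143 146 146 145 145]
196 [123 123 123  22  24  24  28  27  27 163 208 209 209 209  80  28  25  21
  22  18  30  84  85  84  85 117]
211 [150 150 150  25  19  27  30  29  28 163 208 210 209 209  80  27  26  22
  20  17  79 148 151 150 150 150]
226 [152 152 151  28  19  26  29  30  29 164 209 210 210 210  79  27  26  22
  22  15 115 149 150 151 150 150]
241 [149 149 148 149 121  70  53  52  53 208 209 208 209 209  54  43  51  69
  91 148 148 147 148 147 147 147]
```

View pics/c5.png

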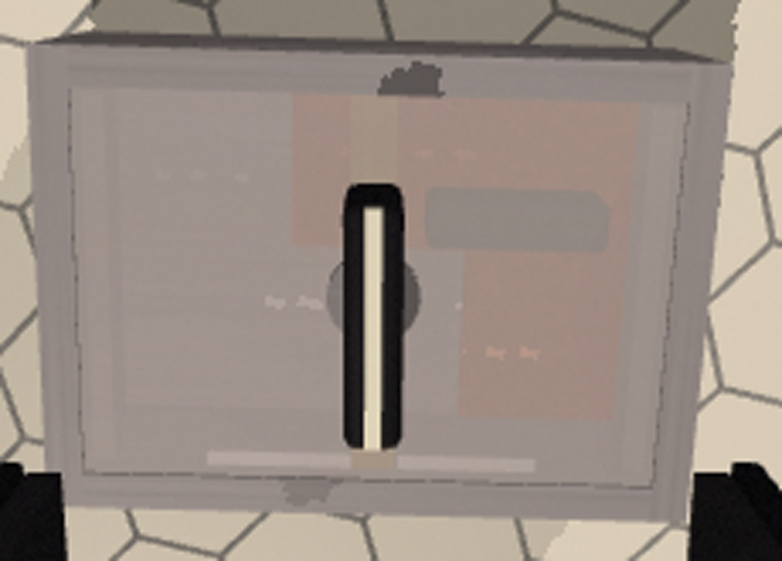

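Run:
```python
from h import *
c=ld("wrist1")
# pale strip line on knob top z=.102: column centre per row
g=cv2.cvtColor(c["frame"],cv2.COLOR_RGB2GRAY).astype(float)
pts=[]
for y in range(176,240,3):
    r=g[y,272:290].copy();w=np.clip(r-40,0,None);pts.append(((w*np.arange(272,290)).sum()/w.sum(),y))
W=np.array([onz(c,p,.102)[:2] for p in pts]);d=W[-1]-W[0];print('strip yaw',np.degrees(np.arctan2(d[1],d[0])), W[0],W[-1])
# knob body ends: top edge y~164.5 (far, z=.102?) bottom ~241.5
for z in(.102,):
    P=[onz(c,p,z) for p in((279.7,170.5-.0),(279.7,241.5))];print(P,np.mean(P,0),np.linalg.norm(P[0]-P[1]))
A=np.array([(30,43),(730,63),(690,522),(65,505)])/3.4+(169.6,109.6)
P=np.array([onz(c,p,.067) for p in A]);print(P.round(4),P.mean(0),[np.linalg.norm(P[i]-P[(i+1)%4]).round(4) for i in range(4)],cv2.minAreaRect(P[:,:2].astype(np.float32)*1000))
for i in range(4):
    d=P[(i+1)%4]-P[i];print(np.degrees(np.arctan2(d[1],d[0])))
```

```text
strip yaw 105.27341780058285 [ 0.54771056 -0.00476984] [0.53409019 0.04510875]
[array([ 0.54931954, -0.00877259,  0.102     ]), array([0.53454544, 0.04746074, 0.102     ])] [0.54193249 0.01934407 0.102     ] 0.05814174101284263
[[ 0.6394 -0.0204  0.067 ]
 [ 0.4724 -0.0594  0.067 ]
 [ 0.4425  0.0594  0.067 ]
 [ 0.6081  0.0978  0.067 ]] [0.54061228 0.01935432 0.067     ] [np.float64(0.1716), np.float64(0.1226), np.float64(0.17), np.float64(0.1223)] ((540.9793701171875, 19.522682189941406), (173.5862274169922, 122.53939819335938), 13.152655601501465)
-166.84734241156326
104.09614455870133
13.044217416700937
-75.15970807431384
```

```bash
python3 -c "
from m import *
plan([.541,.0185,.075],-74.7)"
```

```text
shift [-0.0014 -0.0004  0.148 ] wz -0.0051 dist 0.148 dyaw 0.3
```

Call:
{"fn": "jog_arm", "kwargs": {
  "moves": [
    [-1, 0, 0, 0.025, 0, 0, 0],
    [-1, 0, 0, 0.055, 0, 0, 0],
    [-1, 0, 0, 0.085, 0, 0, 0],
    [-1, -0.001, 0, 0.115, 0, 0, -0.005],
    [-1, -0.001, 0, 0.135, 0, 0, -0.005],
    [-1, -0.001, 0, 0.148, 0, 0, -0.005],
    [-1, -0.001, 0, 0.148, 0, 0, -0.005],
    [1, -0.001, 0, 0.148, 0, 0, -0.005],
    [1, -0.001, 0, 0.148, 0, 0, -0.005],
    [1, -0.001, 0, 0.148, 0, 0, -0.005]
  ]
}}

```text
time_s: 2.7
tcp_pos: [0.5419, 0.0189, 0.076]
ee_rot: [[0.265, -0.964, 0.003], [-0.964, -0.265, 0.001], [0.0, -0.003, -1.0]]
wrist_force: [0.4, -0.5, -1.1]
gripper_width: 0.852
```

```bash
python3 -c "
from m import *
done(-.001,0,.148,-.005)
from h import *
getc('wrist','wrist2')"
```

```text
cmd [0.5407 0.018  0.075 ] -74.7 meas [0.5419 0.0189 0.076 ] yaw -74.65 tilt [ 2.9e-03  8.0e-04 -1.0e+00] F [ 0.4 -0.5 -1.1] M [ 0.11 -0.06 -0.02] w 74.1 t 2.7 J [ 19.  23. -22.   0. -45.  -4.]
```

View pics/wrist2.png

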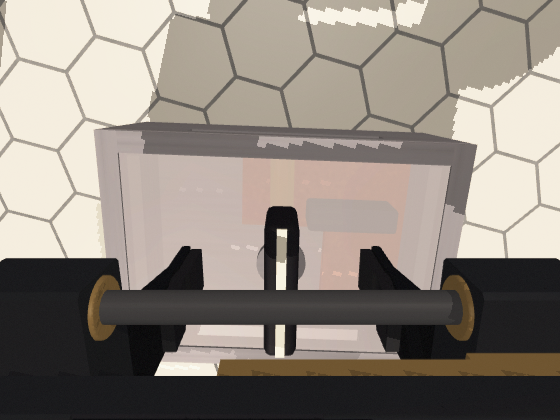

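The fingers straddle the knob and are still closing, with the knob centred between them at about x=281.

Call:
{"fn": "jog_arm", "kwargs": {
  "moves": [
    [1, 0, 0, 0, 0, 0, 0],
    [1, 0, 0, 0, 0, 0, 0],
    [1, 0, 0, 0, 0, 0, 0],
    [1, 0, 0, 0, 0, 0, 0],
    [1, 0, 0, 0, 0, 0, 0],
    [1, 0, 0, 0, 0, 0, 0],
    [1, 0, 0, 0, 0, 0, 0],
    [1, 0, 0, 0, 0, 0, 0],
    [1, 0, 0, 0, 0, 0, 0],
    [1, 0, 0, 0, 0, 0, 0]
  ]
}}

```text
time_s: 3.58
tcp_pos: [0.5413, 0.0184, 0.0746]
ee_rot: [[0.264, -0.965, 0.001], [-0.965, -0.264, 0.0], [0.0, -0.001, -1.0]]
wrist_force: [0.2, 1.0, -0.9]
gripper_width: 0.159
```

```bash
python3 -c "
from m import *
done(0,0,0,0)"
```

```text
cmd [0.5407 0.018  0.075 ] -74.7 meas [0.5413 0.0184 0.0746] yaw -74.7 tilt [ 6.e-04  1.e-04 -1.e+00] F [ 0.2  1.  -0.9] M [ 0.06 -0.24  0.04] w 13.8 t 3.58 J [ 19.  23. -22.   0. -45.  -4.]
```

Call:
{"fn": "jog_arm", "kwargs": {
  "moves": [
    [1, 0, 0, 0, 0, 0, -0.08],
    [1, 0, 0, 0, 0, 0, -0.17],
    [1, 0, 0, 0, 0, 0, -0.26],
    [1, 0, 0, 0, 0, 0, -0.35],
    [1, 0, 0, 0, 0, 0, -0.44],
    [1, 0, 0, 0, 0, 0, -0.53],
    [1, 0, 0, 0, 0, 0, -0.62],
    [1, 0, 0, 0, 0, 0, -0.71],
    [1, 0, 0, 0, 0, 0, -0.8],
    [1, 0, 0, 0, 0, 0, -0.9]
  ]
}}

```text
time_s: 4.42
tcp_pos: [0.5412, 0.0185, 0.0745]
ee_rot: [[0.921, -0.389, 0.001], [-0.389, -0.921, 0.0], [0.0, -0.001, -1.0]]
wrist_force: [1.1, 0.7, 0.2]
gripper_width: 0.162
```

```bash
python3 -c "
from m import *
done(0,0,0,-.9)"
```

```text
cmd [0.5407 0.018  0.075 ] -23.14 meas [0.5412 0.0185 0.0745] yaw -22.9 tilt [ 5.e-04  4.e-04 -1.e+00] F [1.1 0.7 0.2] M [ 0.2  -0.16 -0.11] w 14.1 t 4.42 J [ 19.  23. -22.  -0. -45.  48.]
```

Call:
{"fn": "jog_arm", "kwargs": {
  "moves": [
    [1, 0, 0, 0, 0, 0, -0.09],
    [1, 0, 0, 0, 0, 0, -0.18],
    [1, 0, 0, 0, 0, 0, -0.27],
    [1, 0, 0, 0, 0, 0, -0.36],
    [1, 0, 0, 0, 0, 0, -0.45],
    [1, 0, 0, 0, 0, 0, -0.53],
    [1, 0, 0, 0, 0, 0, -0.59],
    [1, 0, 0, 0, 0, 0, -0.63],
    [1, 0, 0, 0, 0, 0, -0.66],
    [1, 0, 0, 0, 0, 0, -0.67]
  ]
}}

```text
time_s: 5.25
tcp_pos: [0.5411, 0.0185, 0.0746]
ee_rot: [[0.965, 0.264, 0.0], [0.264, -0.965, 0.0], [0.0, -0.0, -1.0]]
wrist_force: [-0.1, 0.2, 0.0]
gripper_width: 0.158
```

```bash
python3 -c "
from m import *
done(0,0,0,-.67)"
```

```text
cmd [0.5407 0.018  0.075 ] 15.25 meas [0.5411 0.0185 0.0746] yaw 15.28 tilt [ 3.e-04  4.e-04 -1.e+00] F [-0.1  0.2  0. ] M [ 0.14 -0.15 -0.16] w 13.8 t 5.25 J [ 19.  23. -22.  -0. -45.  86.]
```

Call:
{"fn": "jog_arm", "kwargs": {
  "moves": [
    [1, 0, 0, 0, 0, 0, -0.01],
    [1, 0, 0, 0, 0, 0, -0.02],
    [1, 0, 0, 0, 0, 0, -0.03],
    [1, 0, 0, 0, 0, 0, -0.04],
    [1, 0, 0, 0, 0, 0, -0.05],
    [1, 0, 0, 0, 0, 0, -0.06],
    [1, 0, 0, 0, 0, 0, -0.06],
    [1, 0, 0, 0, 0, 0, -0.06],
    [1, 0, 0, 0, 0, 0, -0.06],
    [1, 0, 0, 0, 0, 0, -0.06]
  ]
}}

```text
time_s: 6.08
tcp_pos: [0.5415, 0.0189, 0.0746]
ee_rot: [[0.947, 0.32, 0.001], [0.32, -0.947, 0.001], [0.002, -0.001, -1.0]]
wrist_force: [1.3, 5.5, -2.1]
gripper_width: 0.16
```

```bash
python3 -c "
from m import *
done(0,0,0,-.06)
from h import *
getc('wrist','wrist3');getc('scene','scene3')
crop(ld('scene3'),220,180,320,270,8,'pics/c6.png')"
```

```text
cmd [0.5407 0.018  0.075 ] 18.69 meas [0.5415 0.0189 0.0746] yaw 18.66 tilt [ 0.0013  0.001  -1.    ] F [ 1.3  5.5 -2.1] M [ 1.36 -0.5  -0.65] w 13.9 t 6.08 J [ 19.  23. -22.  -0. -45.  90.]
```

View pics/wrist3.png

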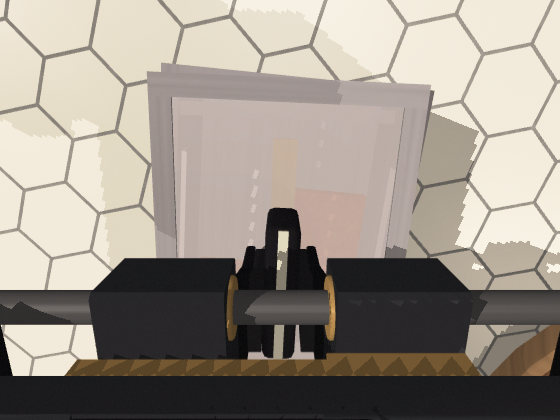

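View pics/c6.png

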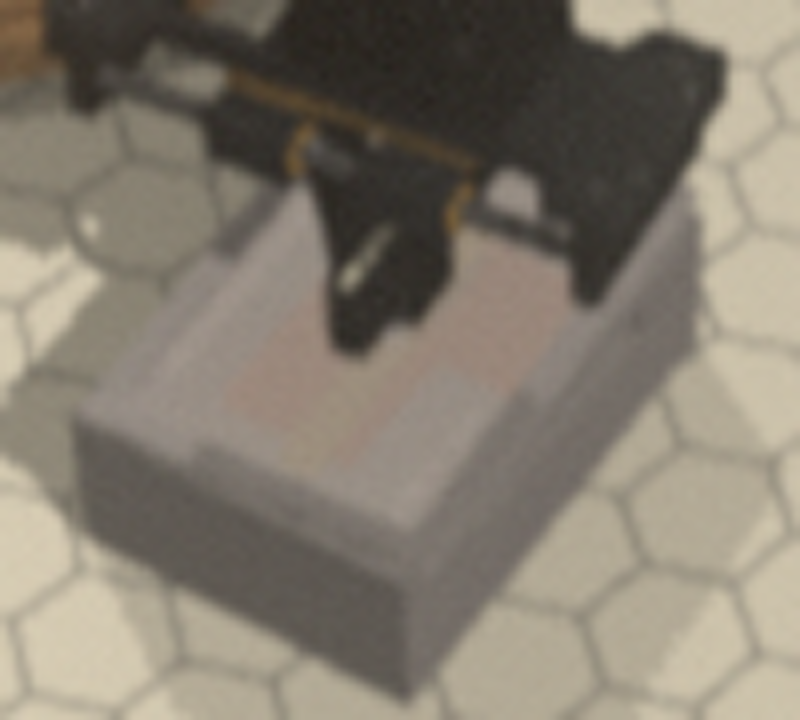

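The cam bar now lies along the cover's x. The moment has risen to -0.65 N·m, so the latch is at its stop and the cover has taken up about 3° of its play. I'll ease off slightly and lift straight up.

Call:
{"fn": "jog_arm", "kwargs": {
  "moves": [
    [1, 0, 0, 0, 0, 0, 0.01],
    [1, 0, 0, -0.003, 0, 0, 0.012],
    [1, 0, 0, -0.008, 0, 0, 0.012],
    [1, 0, 0, -0.014, 0, 0, 0.012],
    [1, 0, 0, -0.022, 0, 0, 0.012],
    [1, 0, 0, -0.032, 0, 0, 0.012],
    [1, 0, 0, -0.045, 0, 0, 0.012],
    [1, 0, 0, -0.06, 0, 0, 0.012],
    [1, 0, 0, -0.08, 0, 0, 0.012],
    [1, 0, 0, -0.1, 0, 0, 0.012]
  ]
}}

```text
time_s: 7.02
tcp_pos: [0.5397, 0.0169, 0.1762]
ee_rot: [[0.951, 0.31, -0.003], [0.31, -0.951, -0.003], [-0.003, 0.002, -1.0]]
wrist_force: [0.2, 0.1, -4.3]
gripper_width: 0.161
```

```bash
python3 -c "
from m import *
done(0,0,-.1,.012)
from h import *
getc('side','side4')
crop(ld('side4'),180,130,340,290,4,'pics/c7.png')
plan([.461,-.293,.175],18)"
```

```text
cmd [0.5407 0.018  0.175 ] 18.0 meas [0.5397 0.0169 0.1762] yaw 18.08 tilt [-0.0026 -0.0025 -1.    ] F [ 0.2  0.1 -4.3] M [-0.01 -0.16 -0.03] w 14.0 t 7.02 J [ 19.  16. -15.   0. -59.  89.]
shift [-0.1719  0.2712  0.    ] wz 0.0 dist 0.321 dyaw -0.0
```

View pics/side4.png

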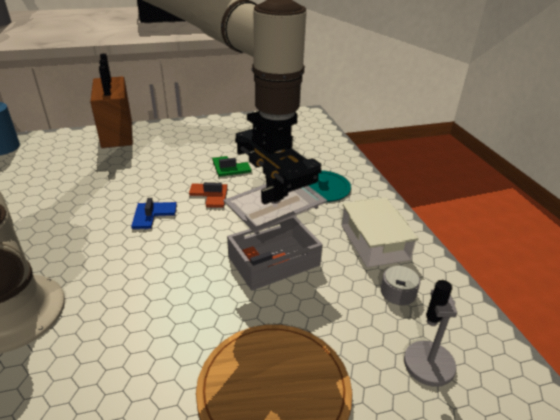

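The side view shows the cover hanging level from the gripper at about (275,203), clear of the open case. Wrist load is 4.3 N, which matches its weight. Next I carry it to the board.

Call:
{"fn": "jog_arm", "kwargs": {
  "moves": [
    [1, -0.005, 0.008, 0, 0, 0, 0],
    [1, -0.015, 0.024, 0, 0, 0, 0],
    [1, -0.03, 0.047, 0, 0, 0, 0],
    [1, -0.046, 0.073, 0, 0, 0, 0],
    [1, -0.064, 0.101, 0, 0, 0, 0],
    [1, -0.082, 0.129, 0, 0, 0, 0],
    [1, -0.1, 0.158, 0, 0, 0, 0],
    [1, -0.117, 0.184, 0, 0, 0, 0],
    [1, -0.132, 0.208, 0, 0, 0, 0],
    [1, -0.144, 0.227, 0, 0, 0, 0]
  ]
}}

```text
time_s: 7.9
tcp_pos: [0.4711, -0.2444, 0.1733]
ee_rot: [[0.951, 0.308, -0.005], [0.308, -0.951, 0.0], [-0.004, -0.002, -1.0]]
wrist_force: [0.5, -0.2, -4.7]
gripper_width: 0.164
```

```bash
python3 -c "
from m import *
done(-.144,.227,0,0)
from h import *
getc('wrist','wrist5')
plan([.461,-.293,.175],18)"
```

```text
cmd [ 0.4739 -0.2424  0.175 ] 18.0 meas [ 0.4711 -0.2444  0.1733] yaw 17.94 tilt [-4.7e-03  3.0e-04 -1.0e+00] F [ 0.5 -0.2 -4.7] M [-0.02 -0.06  0.03] w 14.3 t 7.9 J [-10.  15. -17.   0. -58. 118.]
shift [-0.0279  0.0442  0.    ] wz 0.0 dist 0.052 dyaw -0.0
```

View pics/wrist5.png

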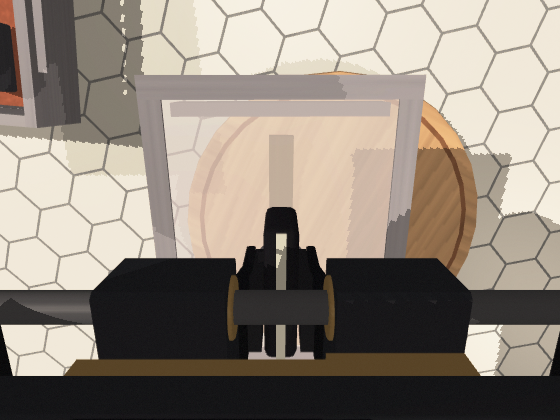

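The wrist view shows the cover held level, with the board under it (edges near x=190 and x=476) about 50 mm ahead. I'll check the board centre against the visible rim.

Run:
```python
from h import *
c=ld("wrist5")
pts=[(472,165),(476,200),(475,225),(452,135),(410,102),(188,215),(196,180),(218,135)]
crop(c,170,60,500,290,2.4,"pics/c8.png")
P=np.array([onz(c,p,.02)[:2] for p in pts]);print(P.round(4).tolist())
for c0 in((.461,-.293),):print(np.linalg.norm(P-c0,axis=1).round(4))
```

```text
[[0.5437, -0.392], [0.5168, -0.4091], [0.4956, -0.4186], [0.5614, -0.365], [0.575, -0.3211], [0.4254, -0.1726], [0.4583, -0.1715], [0.5012, -0.1795]]
[0.129  0.1288 0.1302 0.1235 0.1174 0.1256 0.1216 0.1204]
```

View pics/c8.png

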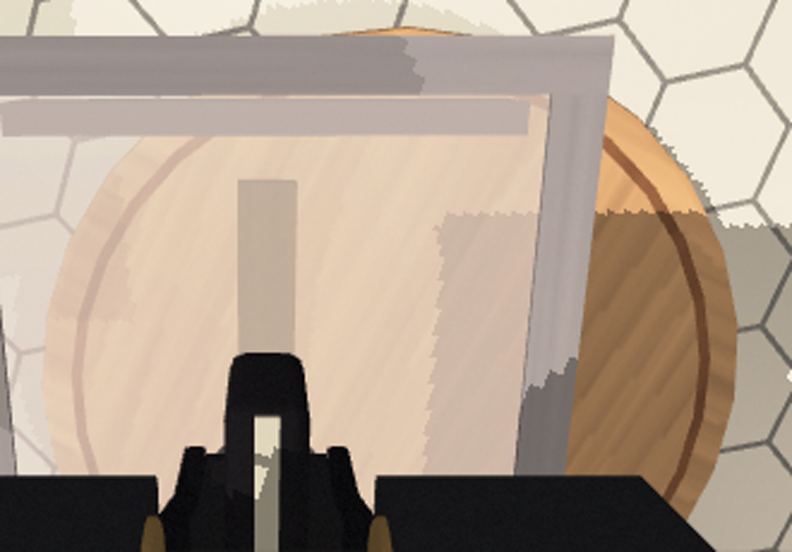

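Run:
```python
from h import *
c=ld("wrist5")
q=np.array([(737,340),(735,400),(710,215),(650,130),(408,28),(45,340),(60,270),(100,190),(43,380)])/2.4+(169.7,59.7)
P=np.array([onz(c,p,.02)[:2] for p in q])
M=np.c_[P,np.ones(len(P))];s=np.linalg.lstsq(M,(P**2).sum(1),rcond=None)[0];ctr=s[:2]/2;print(ctr,np.sqrt(s[2]+(ctr**2).sum()),np.linalg.norm(P-ctr,axis=1).round(4))
from m import *
plan([.459,-.294,.175],18)
```

```text
[ 0.456574   -0.29693227] 0.12845838656645925 [0.1279 0.1288 0.1287 0.1284 0.1286 0.1284 0.1285 0.1283 0.1286]
shift [-0.0301  0.0445  0.    ] wz 0.0 dist 0.054 dyaw -0.0
```

Call:
{"fn": "jog_arm", "kwargs": {
  "moves": [
    [1, -0.01, 0.015, 0, 0, 0, 0],
    [1, -0.02, 0.03, 0, 0, 0, 0],
    [1, -0.027, 0.04, 0.01, 0, 0, 0],
    [1, -0.03, 0.0445, 0.025, 0, 0, 0],
    [1, -0.03, 0.0445, 0.045, 0, 0, 0],
    [1, -0.03, 0.0445, 0.065, 0, 0, 0],
    [1, -0.03, 0.0445, 0.085, 0, 0, 0],
    [1, -0.03, 0.0445, 0.1, 0, 0, 0],
    [1, -0.03, 0.0445, 0.11, 0, 0, 0],
    [1, -0.03, 0.0445, 0.116, 0, 0, 0]
  ]
}}

```text
time_s: 8.78
tcp_pos: [0.4575, -0.2934, 0.0562]
ee_rot: [[0.951, 0.309, -0.005], [0.309, -0.951, 0.001], [-0.004, -0.003, -1.0]]
wrist_force: [-0.9, 0.2, -4.1]
gripper_width: 0.162
```

```bash
python3 -c "
from m import *
done(-.03,.0445,.116,0)
plan([.459,-.2945,.050],18)"
```

```text
cmd [ 0.4591 -0.294   0.059 ] 18.0 meas [ 0.4575 -0.2934  0.0562] yaw 18.0 tilt [-0.0046  0.0014 -1.    ] F [-0.9  0.2 -4.1] M [-0.09  0.02 -0.04] w 14.1 t 8.78 J [-16.  25. -23.  -0. -43. 124.]
shift [-0.0003  0.0005  0.009 ] wz 0.0 dist 0.009 dyaw -0.0
```

Call:
{"fn": "jog_arm", "kwargs": {
  "moves": [
    [1, 0, 0, 0.001, 0, 0, 0],
    [1, 0, 0, 0.002, 0, 0, 0],
    [1, 0, 0, 0.003, 0, 0, 0],
    [1, 0, 0, 0.004, 0, 0, 0],
    [1, 0, 0, 0.005, 0, 0, 0],
    [1, 0, 0, 0.006, 0, 0, 0],
    [1, 0, 0, 0.007, 0, 0, 0],
    [1, 0, 0, 0.008, 0, 0, 0],
    [1, 0, 0, 0.008, 0, 0, 0],
    [1, 0, 0, 0.008, 0, 0, 0]
  ]
}}

```text
time_s: 9.62
tcp_pos: [0.4605, -0.2938, 0.0514]
ee_rot: [[0.951, 0.31, 0.002], [0.31, -0.951, -0.001], [0.002, 0.001, -1.0]]
wrist_force: [1.5, 3.4, 2.7]
gripper_width: 0.155
```

```bash
python3 -c "
from m import *
done(0,0,.008,0)"
```

```text
cmd [ 0.4591 -0.294   0.051 ] 18.0 meas [ 0.4605 -0.2938  0.0514] yaw 18.03 tilt [ 2.2e-03 -7.0e-04 -1.0e+00] F [1.5 3.4 2.7] M [ 0.82 -0.21 -0.07] w 13.5 t 9.62 J [-16.  25. -23.   0. -42. 124.]
```

Force went from -4.1 N to +2.7 N, so the cover is resting on the board. Next I release it and rise straight up.

Call:
{"fn": "jog_arm", "kwargs": {
  "moves": [
    [-1, 0, 0, 0, 0, 0, 0],
    [-1, 0, 0, 0, 0, 0, 0],
    [-1, 0, 0, 0, 0, 0, 0],
    [-1, 0, 0, 0, 0, 0, 0],
    [-1, 0, 0, 0, 0, 0, 0],
    [-1, 0, 0, -0.01, 0, 0, 0],
    [-1, 0, 0, -0.03, 0, 0, 0],
    [-1, 0, 0, -0.06, 0, 0, 0],
    [-1, 0, 0, -0.1, 0, 0, 0],
    [-1, 0, 0, -0.14, 0, 0, 0]
  ]
}}

```text
time_s: 10.45
tcp_pos: [0.4586, -0.2936, 0.1923]
ee_rot: [[0.951, 0.309, -0.002], [0.309, -0.951, 0.0], [-0.001, -0.001, -1.0]]
wrist_force: [2.2, -1.0, -0.5]
gripper_width: 0.834
```

```bash
python3 -c "
from m import *
done(0,0,-.14,0)
from h import *
getc('scene','scene6');getc('side','side6');getc('wrist','wrist6')"
```

```text
cmd [ 0.4591 -0.294   0.191 ] 18.0 meas [ 0.4586 -0.2936  0.1923] yaw 18.01 tilt [-1.6e-03  2.0e-04 -1.0e+00] F [ 2.2 -1.  -0.5] M [-0.08 -0.17 -0.03] w 72.5 t 10.45 J [-16.  16. -14.   0. -61. 124.]
```

View pics/scene6.png

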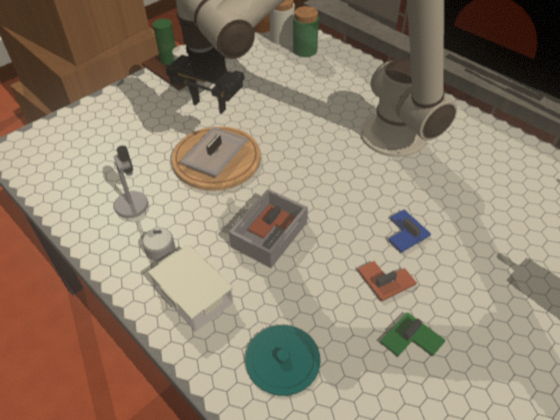

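View pics/side6.png

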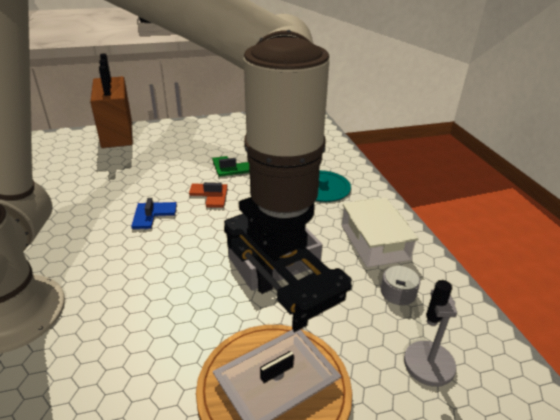

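View pics/wrist6.png

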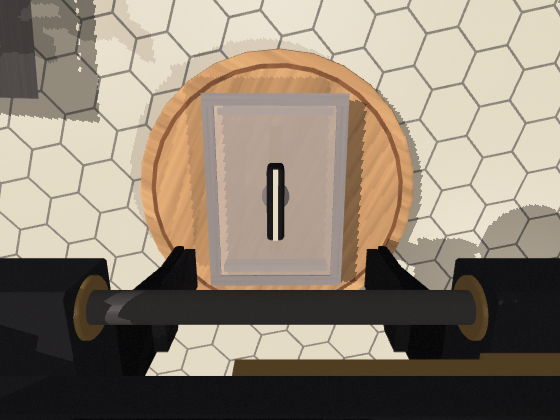

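The cover lies flat and knob up near the middle of the board, with the knob along the cover's x. The case is open with the mate inside, and the red stone is still at (387,280). On the way to the stone I'll pass over the case to refine its pose.

```bash
python3 -c "
from m import *
plan([.46,.01,.22],13)"
python3 - <<'E'
from h import *
c=ld("wrist6")
# cover/board check: cover top corners z=.042 ; board edge
A=np.array([(202,94),(350,94),(341,285),(211,285)]);P=np.array([onz(c,p,.042)[:2] for p in A]);print(P.mean(0),[np.linalg.norm(P[i]-P[(i+1)%4]).round(4) for i in range(4)])
hsv=cv2.cvtColor(c["frame"],cv2.COLOR_RGB2HSV);m=cv2.inRange(hsv,(8,110,50),(22,255,255));m[255:]=0
N,L,S,C=cv2.connectedComponentsWithStats(m);i=1+S[1:,4].argmax();q=max(cv2.findContours((L==i).astype(np.uint8),0,1)[0],key=cv2.contourArea)[:,0]
q=cv2.convexHull(q)[:,0];q=q[(q[:,1]<250)]
P=np.array([onz(c,p,.02)[:2] for p in q]);M=np.c_[P,np.ones(len(P))];s=np.linalg.lstsq(M,(P**2).sum(1),rcond=None)[0];ctr=s[:2]/2;print(ctr,np.sqrt(s[2]+(ctr**2).sum()))
E
```

```text
shift [ 0.0948 -0.2888 -0.029 ] wz 0.0873 dist 0.305 dyaw -5.0
[ 0.46055511 -0.29444915] [np.float64(0.1218), np.float64(0.173), np.float64(0.1229), np.float64(0.1724)]
[ 0.45690186 -0.29666351] 0.12799386159091003
```

Call:
{"fn": "jog_arm", "kwargs": {
  "moves": [
    [-0.15, 0.006, -0.019, -0.004, 0, 0, 0.01],
    [-0.15, 0.016, -0.049, -0.01, 0, 0, 0.02],
    [-0.15, 0.027, -0.082, -0.015, 0, 0, 0.03],
    [-0.15, 0.038, -0.116, -0.02, 0, 0, 0.04],
    [-0.15, 0.049, -0.15, -0.025, 0, 0, 0.05],
    [-0.15, 0.06, -0.184, -0.029, 0, 0, 0.06],
    [-0.15, 0.071, -0.218, -0.029, 0, 0, 0.07],
    [-0.15, 0.082, -0.249, -0.029, 0, 0, 0.08],
    [-0.15, 0.09, -0.275, -0.029, 0, 0, 0.087],
    [-0.15, 0.095, -0.289, -0.029, 0, 0, 0.087]
  ]
}}

```text
time_s: 11.43
tcp_pos: [0.4596, 0.0127, 0.2191]
ee_rot: [[0.974, 0.227, -0.001], [0.227, -0.974, 0.0], [-0.001, -0.0, -1.0]]
wrist_force: [-0.8, -0.2, -0.7]
gripper_width: 0.577
```

```bash
python3 -c "
from m import *
done(.095,-.289,-.029,.087)
from h import *
c=getc('wrist','wrist7')
crop(c,110,40,450,260,2.35,'pics/c9.png')
plan([.4525,.318,.2],-16)"
```

```text
cmd [0.4601 0.0103 0.22  ] 13.02 meas [0.4596 0.0127 0.2191] yaw 13.14 tilt [-1.1e-03  1.0e-04 -1.0e+00] F [-0.8 -0.2 -0.7] M [-0.06 -0.05  0.02] w 50.2 t 11.43 J [ 22.   6. -22.  -0. -62.  81.]
shift [ 0.0619 -0.3016  0.02  ] wz 0.5064 dist 0.308 dyaw -29.0
```

View pics/wrist7.png

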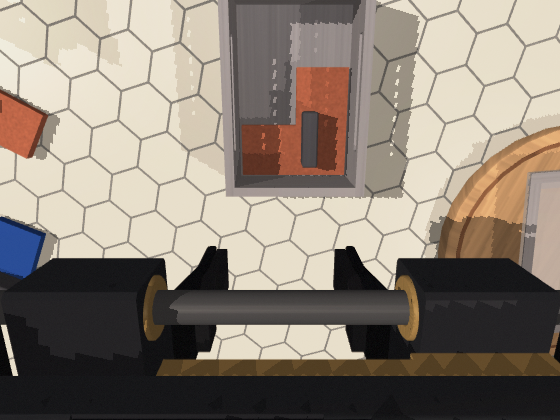

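The view shows the open case with the mate in its near-right part: corners near (242,176), (346,176), (348,68), (296,68), (296,124) and (243,124), bar at (310,140). The free place is up and to the left of it, where expected.

View pics/c9.png

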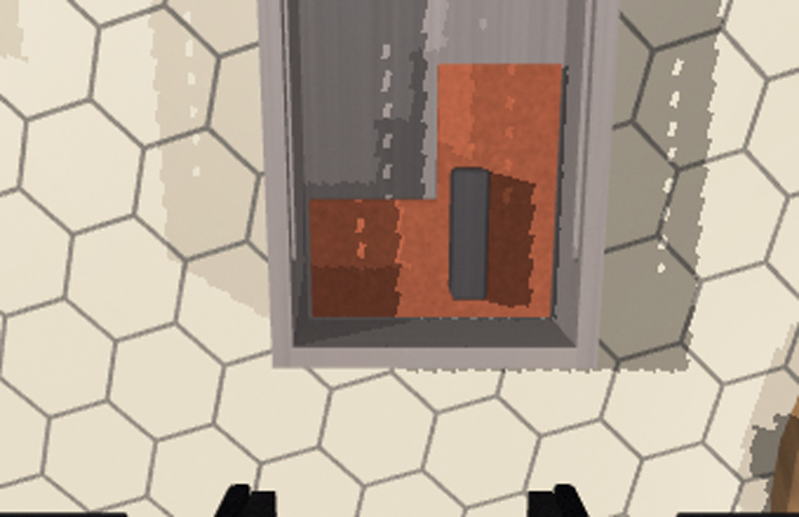

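Run:
```python
from h import *
c=ld("wrist7")
L=np.array([(-36,64),(-36,-36),(64,-36),(64,12),(12,12),(12,64)])/1000.
A=np.array([(242,176),(346,176),(350,68),(296,67),(296,124),(243,124)],float)
P=np.array([onz(c,p,.018)[:2] for p in A])
def fit(P,l):
    mp=P.mean(0);ml=l.mean(0);H=(l-ml).T@(P-mp);th=np.arctan2(H[0,1]-H[1,0],H[0,0]+H[1,1]);R=np.array([[np.cos(th),-np.sin(th)],[np.sin(th),np.cos(th)]])
    t=mp-R@ml;print(t.round(4),np.degrees(th).round(2),(P-(l@R.T+t)).round(4).tolist());return t,R
t,R=fit(P,L);ctr=t+R@[.0395,.014];print('case from mate',ctr,'free',ctr+R@[.0395,.014])
# rim near corners z=.062
Q=np.array([onz(c,p,.062)[:2] for p in((227,196),(367.5,195.5))]);d=Q[1]-Q[0];print(Q,np.linalg.norm(d),np.degrees(np.arctan2(d[1],d[0]))+90)
n=(Q.mean(0));y=np.degrees(np.arctan2(d[1],d[0]))+90;print('ctr',n+.0865*np.array([np.cos(np.radians(y)),np.sin(np.radians(y))]))
```

```text
[ 0.5066 -0.0039] 13.04 [[-0.0015, 0.001], [-0.0005, -0.0019], [-0.0004, -0.0004], [-0.0, 0.0012], [0.0011, 0.0008], [0.0013, -0.0007]]
case from mate [0.54194344 0.01860306] free [0.57726534 0.04115551]
[[ 0.44451477  0.05800566]
 [ 0.47330552 -0.06280727]] 0.12419610672538378 13.40405955801009
ctr [0.54305384 0.01765135]
```

Case centre is about (0.5417, 0.0183) with yaw 13.3°, and every view agrees within 2 mm. The free place is about (0.577, 0.041). Now the stone.

Call:
{"fn": "jog_arm", "kwargs": {
  "moves": [
    [-0.15, 0.004, -0.019, 0.002, 0, 0, 0.03],
    [-0.15, 0.01, -0.05, 0.005, 0, 0, 0.08],
    [-0.15, 0.017, -0.084, 0.008, 0, 0, 0.14],
    [-0.15, 0.024, -0.119, 0.011, 0, 0, 0.2],
    [-0.15, 0.032, -0.154, 0.014, 0, 0, 0.26],
    [-0.15, 0.039, -0.189, 0.017, 0, 0, 0.32],
    [-0.15, 0.046, -0.224, 0.02, 0, 0, 0.38],
    [-0.15, 0.053, -0.257, 0.02, 0, 0, 0.44],
    [-0.15, 0.059, -0.285, 0.02, 0, 0, 0.49],
    [-0.15, 0.062, -0.302, 0.02, 0, 0, 0.506]
  ]
}}

```text
time_s: 12.32
tcp_pos: [0.4526, 0.3207, 0.1986]
ee_rot: [[0.961, -0.276, -0.001], [-0.276, -0.961, -0.001], [-0.001, 0.001, -1.0]]
wrist_force: [0.8, 0.4, 0.2]
gripper_width: 0.577
```

Call:
{"fn": "jog_arm", "kwargs": {
  "moves": [
    [-0.15, 0, 0, 0.01, 0, 0, 0],
    [-0.15, 0, 0, 0.02, 0, 0, 0],
    [-0.15, 0, 0, 0.03, 0, 0, 0],
    [-0.15, 0, 0, 0.04, 0, 0, 0],
    [-0.15, 0, 0, 0.045, 0, 0, 0],
    [-0.15, 0, 0, 0.05, 0, 0, 0],
    [-0.15, 0, 0, 0.05, 0, 0, 0],
    [-0.15, 0, 0, 0.05, 0, 0, 0],
    [-0.15, 0, 0, 0.05, 0, 0, 0],
    [-0.15, 0, 0, 0.05, 0, 0, 0]
  ]
}}

```text
time_s: 13.15
tcp_pos: [0.4531, 0.3189, 0.1502]
ee_rot: [[0.961, -0.275, 0.001], [-0.275, -0.961, 0.001], [0.001, -0.001, -1.0]]
wrist_force: [0.6, 0.5, -0.4]
gripper_width: 0.575
```

```bash
python3 -c "
from m import *
done(.062,-.302,.02,.506);done(0,0,.05,0)
from h import *
c=getc('wrist','wrist8')"
```

```text
cmd [0.4525 0.3185 0.2   ] -15.98 meas [0.4531 0.3189 0.1502] yaw -15.97 tilt [ 9.e-04  1.e-03 -1.e+00] F [ 0.6  0.5 -0.4] M [-0.02 -0.01 -0.02] w 50.0 t 13.15 J [ 52.  19. -16.   0. -55.  22.]
cmd [0.4525 0.3185 0.15  ] -15.98 meas [0.4531 0.3189 0.1502] yaw -15.97 tilt [ 9.e-04  1.e-03 -1.e+00] F [ 0.6  0.5 -0.4] M [-0.02 -0.01 -0.02] w 50.0 t 13.15 J [ 52.  19. -16.   0. -55.  22.]
```

View pics/wrist8.png

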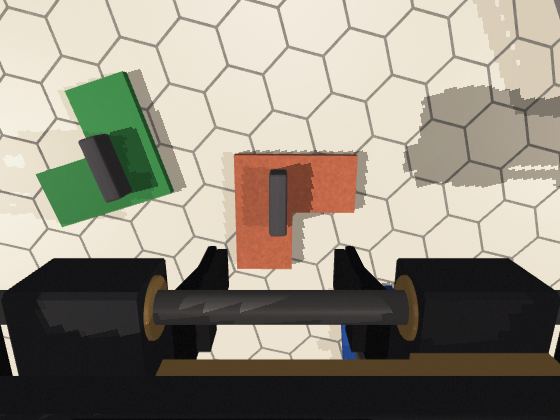

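The wrist view shows the stone with corners near (235,154), (357,155), (355,213), (293,213), (291,269) and (237,269). Its bar at x=278 is nearly aligned with the tool.

Run:
```python
from h import *
c=ld("wrist8")
hsv=cv2.cvtColor(c["frame"],cv2.COLOR_RGB2HSV);m=cv2.inRange(hsv,(0,90,40),(14,255,255));m[:,:200]=0;m[:,400:]=0
N,Lb,S,C=cv2.connectedComponentsWithStats(m);i=1+S[1:,4].argmax();print(S[i])
q=max(cv2.findContours((Lb==i).astype(np.uint8),0,1)[0],key=cv2.contourArea);print(cv2.approxPolyDP(q,5,True)[:,0].tolist())
L=np.array([(36,36),(36,-64),(-12,-64),(-12,-12),(-64,-12),(-64,36)])/1000.
A=np.array([(235,155.5),(357,155.5),(354.5,213),(293,213.5),(291.5,269),(236.5,268.5)],float)
P=np.array([onz(c,p,.012)[:2] for p in A])
mp=P.mean(0);ml=L.mean(0);H=(L-ml).T@(P-mp);th=np.arctan2(H[0,1]-H[1,0],H[0,0]+H[1,1]);R=np.array([[np.cos(th),-np.sin(th)],[np.sin(th),np.cos(th)]])
t=mp-R@ml;print(t.round(4),np.degrees(th).round(2),(P-(L@R.T+t)).round(4).tolist())
B=[onz(c,p,.036)[:2] for p in((278,170),(277.8,236))];print('bar',np.mean(B,0),np.linalg.norm(B[0]-B[1]))
from m import *
plan([*t,.016],np.degrees(th))
```

```text
[ 234  154  124  115 9139]
[[234, 155], [237, 268], [291, 268], [293, 212], [353, 212], [355, 154]]
[0.452  0.3216] -16.36 [[-0.0004, -0.0007], [0.0007, 0.0006], [0.0, -0.0002], [-0.0008, -0.0002], [0.0002, 0.0], [0.0004, 0.0005]]
bar [0.45414399 0.32119825] 0.0526856088816643
shift [-0.0014 -0.0029  0.134 ] wz 0.0067 dist 0.134 dyaw -0.4
```

Call:
{"fn": "jog_arm", "kwargs": {
  "moves": [
    [-0.15, 0, -0.001, 0.02, 0, 0, 0.003],
    [-0.15, -0.001, -0.0025, 0.045, 0, 0, 0.006],
    [-0.15, -0.001, -0.0025, 0.07, 0, 0, 0.006],
    [-0.15, -0.001, -0.0025, 0.095, 0, 0, 0.006],
    [-0.15, -0.001, -0.0025, 0.115, 0, 0, 0.006],
    [-0.15, -0.001, -0.0025, 0.127, 0, 0, 0.006],
    [-0.15, -0.001, -0.0025, 0.133, 0, 0, 0.006],
    [-0.15, -0.001, -0.0025, 0.134, 0, 0, 0.006],
    [-0.15, -0.001, -0.0025, 0.134, 0, 0, 0.006],
    [1, -0.001, -0.0025, 0.134, 0, 0, 0.006]
  ]
}}

```text
time_s: 14.03
tcp_pos: [0.4532, 0.3221, 0.0167]
ee_rot: [[0.96, -0.281, 0.002], [-0.281, -0.96, 0.002], [0.001, -0.002, -1.0]]
wrist_force: [-0.2, 0.1, -0.4]
gripper_width: 0.548
```

Call:
{"fn": "jog_arm", "kwargs": {
  "moves": [
    [1, 0, 0, 0, 0, 0, 0],
    [1, 0, 0, 0, 0, 0, 0],
    [1, 0, 0, 0, 0, 0, 0],
    [1, 0, 0, 0, 0, 0, 0],
    [1, 0, 0, 0, 0, 0, 0],
    [1, 0, 0, 0, 0, 0, 0],
    [1, 0, 0, 0, 0, 0, 0],
    [1, 0, 0, 0, 0, 0, 0],
    [1, 0, 0, 0, 0, 0, 0],
    [1, 0, 0, 0, 0, 0, 0]
  ]
}}

```text
time_s: 14.87
tcp_pos: [0.4526, 0.3214, 0.0157]
ee_rot: [[0.96, -0.281, 0.0], [-0.281, -0.96, 0.0], [0.0, -0.0, -1.0]]
wrist_force: [0.4, 0.2, 1.9]
gripper_width: 0.158
```

```bash
python3 -c "
from m import *
done(-.001,-.0025,.134,.006)
plan([.577,.041,.15],13.3)"
```

```text
cmd [0.4523 0.3211 0.016 ] -16.32 meas [0.4526 0.3214 0.0157] yaw -16.31 tilt [ 2.e-04  1.e-04 -1.e+00] F [0.4 0.2 1.9] M [-0.02  0.15  0.01] w 13.8 t 14.87 J [ 52.  29. -23.   0. -38.  22.]
shift [ 0.1984  0.2338 -0.134 ] wz -0.517 dist 0.335 dyaw 29.6
```

Gripped at 13.8 mm. Next I lift, then move over to the case.

Call:
{"fn": "jog_arm", "kwargs": {
  "moves": [
    [1, 0, 0, -0.004, 0, 0, 0],
    [1, 0, 0, -0.014, 0, 0, 0],
    [1, 0, 0, -0.03, 0, 0, 0],
    [1, 0, 0, -0.05, 0, 0, 0],
    [1, 0, 0, -0.07, 0, 0, 0],
    [1, 0, 0, -0.09, 0, 0, 0],
    [1, 0.005, 0.006, -0.108, 0, 0, -0.02],
    [1, 0.014, 0.016, -0.122, 0, 0, -0.05],
    [1, 0.026, 0.03, -0.132, 0, 0, -0.09],
    [1, 0.04, 0.047, -0.134, 0, 0, -0.13]
  ]
}}

```text
time_s: 15.7
tcp_pos: [0.4786, 0.2657, 0.1523]
ee_rot: [[0.989, -0.151, 0.003], [-0.151, -0.989, 0.003], [0.003, -0.004, -1.0]]
wrist_force: [0.2, -0.6, -2.4]
gripper_width: 0.15
```

```bash
python3 -c "
from m import *
done(.04,.047,-.134,-.13)
plan([.577,.041,.15],13.3)"
```

```text
cmd [0.4774 0.2648 0.15  ] -8.87 meas [0.4786 0.2657 0.1523] yaw -8.66 tilt [ 0.0034  0.0031 -1.    ] F [ 0.2 -0.6 -2.4] M [-0.03 -0.12 -0.  ] w 13.1 t 15.7 J [ 46.  18. -17.   0. -55.  35.]
shift [0.1329 0.2058 0.    ] wz -0.387 dist 0.245 dyaw 22.2
```

Call:
{"fn": "jog_arm", "kwargs": {
  "moves": [
    [1, 0.017, 0.026, 0, 0, 0, -0.05],
    [1, 0.034, 0.053, 0, 0, 0, -0.1],
    [1, 0.051, 0.079, 0, 0, 0, -0.15],
    [1, 0.068, 0.105, 0, 0, 0, -0.2],
    [1, 0.085, 0.131, 0, 0, 0, -0.25],
    [1, 0.101, 0.156, 0, 0, 0, -0.3],
    [1, 0.115, 0.178, 0, 0, 0, -0.34],
    [1, 0.126, 0.195, 0, 0, 0, -0.37],
    [1, 0.132, 0.204, 0, 0, 0, -0.385],
    [1, 0.133, 0.206, 0, 0, 0, -0.387]
  ]
}}

```text
time_s: 16.53
tcp_pos: [0.5775, 0.039, 0.1495]
ee_rot: [[0.974, 0.228, -0.001], [0.228, -0.974, -0.0], [-0.001, 0.0, -1.0]]
wrist_force: [0.3, 0.5, -2.8]
gripper_width: 0.157
```

Call:
{"fn": "jog_arm", "kwargs": {
  "moves": [
    [1, 0, 0, 0.003, 0, 0, 0],
    [1, 0, 0, 0.006, 0, 0, 0],
    [1, 0, 0, 0.01, 0, 0, 0],
    [1, 0, 0, 0.014, 0, 0, 0],
    [1, 0, 0, 0.018, 0, 0, 0],
    [1, 0, 0, 0.02, 0, 0, 0],
    [1, 0, 0, 0.02, 0, 0, 0],
    [1, 0, 0, 0.02, 0, 0, 0],
    [1, 0, 0, 0.02, 0, 0, 0],
    [1, 0, 0, 0.02, 0, 0, 0]
  ]
}}

```text
time_s: 17.37
tcp_pos: [0.5775, 0.0411, 0.1298]
ee_rot: [[0.973, 0.23, 0.0], [0.23, -0.973, 0.0], [0.001, -0.0, -1.0]]
wrist_force: [0.4, 0.0, -2.8]
gripper_width: 0.157
```

```bash
python3 -c "
from m import *
done(.133,.206,0,-.387);done(0,0,.02,0)
from h import *
c=getc('wrist','wrist9');c=getc('side','side9');crop(c,180,130,360,300,4,'pics/c10.png');c=getc('scene','scene9');crop(c,200,140,340,280,4,'pics/c11.png')"
```

```text
cmd [0.5771 0.0408 0.15  ] 13.3 meas [0.5775 0.0411 0.1298] yaw 13.31 tilt [ 5.e-04  1.e-04 -1.e+00] F [ 0.4  0.  -2.8] M [-0.01 -0.02 -0.01] w 13.7 t 17.37 J [ 20.  22. -14.   0. -54.  83.]
cmd [0.5771 0.0408 0.13  ] 13.3 meas [0.5775 0.0411 0.1298] yaw 13.31 tilt [ 5.e-04  1.e-04 -1.e+00] F [ 0.4  0.  -2.8] M [-0.01 -0.02 -0.01] w 13.7 t 17.37 J [ 20.  22. -14.   0. -54.  83.]
```

View pics/wrist9.png

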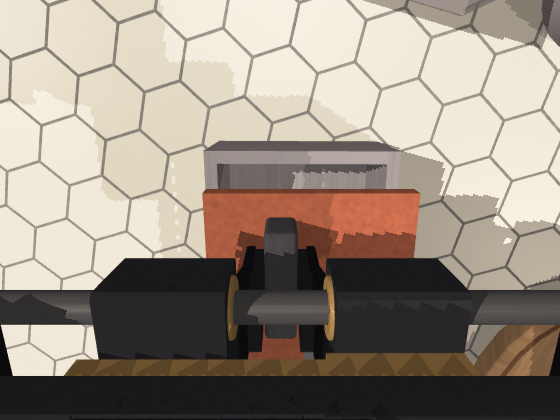

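View pics/c10.png

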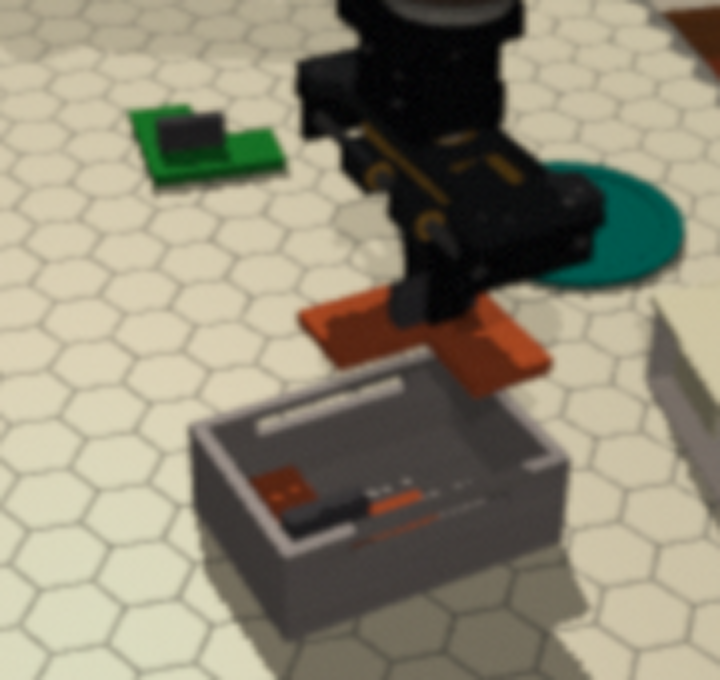

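View pics/c11.png

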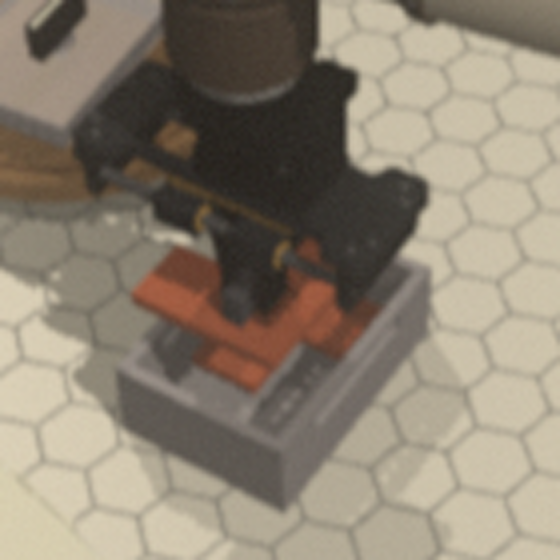

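The stone hangs level above the free place. In the wrist view its far edge runs (203,190)-(419,190), and the case's far rim runs (204,150)-(401,152). I'll compare stone and rim in this same view.

Run:
```python
from h import *
c=ld("wrist9")
crop(c,195,130,430,230,3.4,"pics/c12.png")
```

```text
(no output)
```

View pics/c12.png

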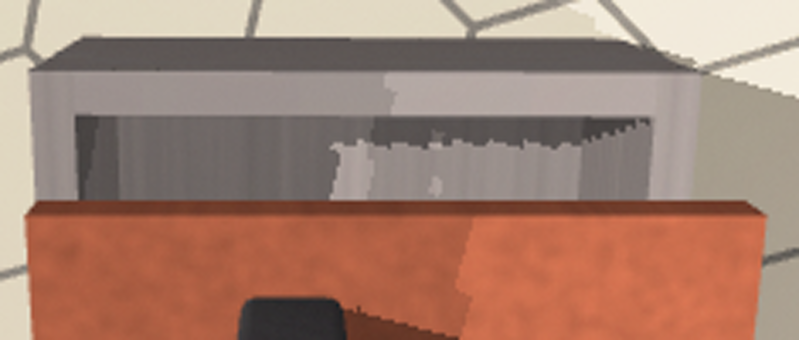

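Run:
```python
from h import *
c=ld("wrist9")
f=lambda p:np.array(p)/3.4+(194.65,129.65)
S=[onz(c,f(p),.126)[:2] for p in((27,214),(766,214))]
O=[onz(c,f(p),.062)[:2] for p in((30,71),(700,71))]   # outer rim corners
I=[onz(c,f(p),.062)[:2] for p in((76,115),(653,117))] # inner rim corners
for n,P in(('stone',S),('outer',O),('inner',I)):
    d=P[1]-P[0];y=np.degrees(np.arctan2(d[1],d[0]))+90
    print(n,np.round(P,4).tolist(),'mid',np.mean(P,0).round(4),'len',np.linalg.norm(d).round(4),'yaw',y.round(2))
for yaw in(13.3,):
    R=np.array([[np.cos(np.radians(yaw)),-np.sin(np.radians(yaw))],[np.sin(np.radians(yaw)),np.cos(np.radians(yaw))]])
    co=np.mean(O,0)-R@[.0865,0];ci=np.mean(I,0)-R@[.0785,0];so=np.mean(S,0)-R@[.0755,0]
    print('ctr outer',co,'inner',ci,'stone implied',so,'correction world',(co+ci)/2-so)
```

```text
stone [[0.6044, 0.0841], [0.6274, -0.013]] mid [0.6159 0.0356] len 0.0997 yaw 13.35
outer [[0.6126, 0.0981], [0.6406, -0.0199]] mid [0.6266 0.0391] len 0.1213 yaw 13.34
inner [[0.6066, 0.0885], [0.6306, -0.0142]] mid [0.6186 0.0371] len 0.1055 yaw 13.15
ctr outer [0.54237193 0.01918524] inner [0.5421942  0.01908056] stone implied [0.54244951 0.01818844] correction world [-0.00016644  0.00094446]
```

The stone is aligned within 1 mm and 0.1°, so I lower it in.

Call:
{"fn": "jog_arm", "kwargs": {
  "moves": [
    [1, 0, -0.001, 0.005, 0, 0, 0],
    [1, 0, -0.001, 0.015, 0, 0, 0],
    [1, 0, -0.001, 0.025, 0, 0, 0],
    [1, 0, -0.001, 0.035, 0, 0, 0],
    [1, 0, -0.001, 0.045, 0, 0, 0],
    [1, 0, -0.001, 0.055, 0, 0, 0],
    [1, 0, -0.001, 0.065, 0, 0, 0],
    [1, 0, -0.001, 0.075, 0, 0, 0],
    [1, 0, -0.001, 0.083, 0, 0, 0],
    [1, 0, -0.001, 0.088, 0, 0, 0]
  ]
}}

```text
time_s: 18.35
tcp_pos: [0.5766, 0.0418, 0.0401]
ee_rot: [[0.973, 0.23, -0.002], [0.23, -0.973, -0.001], [-0.002, 0.0, -1.0]]
wrist_force: [-0.5, 0.0, -2.1]
gripper_width: 0.16
```

```bash
python3 -c "
from m import *
done(0,-.001,.088,0)"
```

```text
cmd [0.5769 0.0417 0.042 ] 13.3 meas [0.5766 0.0418 0.0401] yaw 13.3 tilt [-1.7e-03 -5.0e-04 -1.0e+00] F [-0.5  0.  -2.1] M [-0.05  0.03 -0.02] w 14.0 t 18.35 J [ 20.  29. -19.  -0. -43.  83.]
```

No contact so far. The stone's underside is about 18 mm above the floor.

Call:
{"fn": "jog_arm", "kwargs": {
  "moves": [
    [1, 0, 0, 0.003, 0, 0, 0],
    [1, 0, 0, 0.006, 0, 0, 0],
    [1, 0, 0, 0.009, 0, 0, 0],
    [1, 0, 0, 0.012, 0, 0, 0],
    [1, 0, 0, 0.0145, 0, 0, 0],
    [1, 0, 0, 0.0165, 0, 0, 0],
    [1, 0, 0, 0.0185, 0, 0, 0],
    [1, 0, 0, 0.02, 0, 0, 0],
    [1, 0, 0, 0.02, 0, 0, 0],
    [1, 0, 0, 0.02, 0, 0, 0]
  ]
}}

```text
time_s: 19.18
tcp_pos: [0.5773, 0.042, 0.0218]
ee_rot: [[0.973, 0.23, 0.0], [0.23, -0.973, 0.0], [0.0, 0.0, -1.0]]
wrist_force: [-0.1, -0.1, -1.3]
gripper_width: 0.158
```

```bash
python3 -c "
from m import *
done(0,0,.02,0)
from h import *
c=getc('side','side10');crop(c,180,130,360,300,4,'pics/c13.png');c=getc('wrist','wrist10')"
```

```text
cmd [0.5769 0.0417 0.022 ] 13.3 meas [0.5773 0.042  0.0218] yaw 13.31 tilt [ 5.e-04  1.e-04 -1.e+00] F [-0.1 -0.1 -1.3] M [-0.    0.07  0.02] w 13.8 t 19.18 J [ 20.  30. -20.   0. -40.  83.]
```

View pics/wrist10.png

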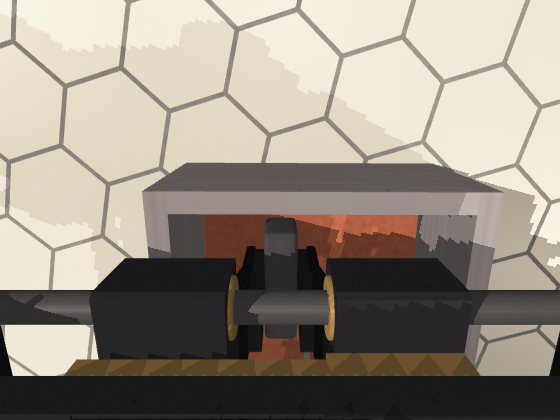

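View pics/c13.png

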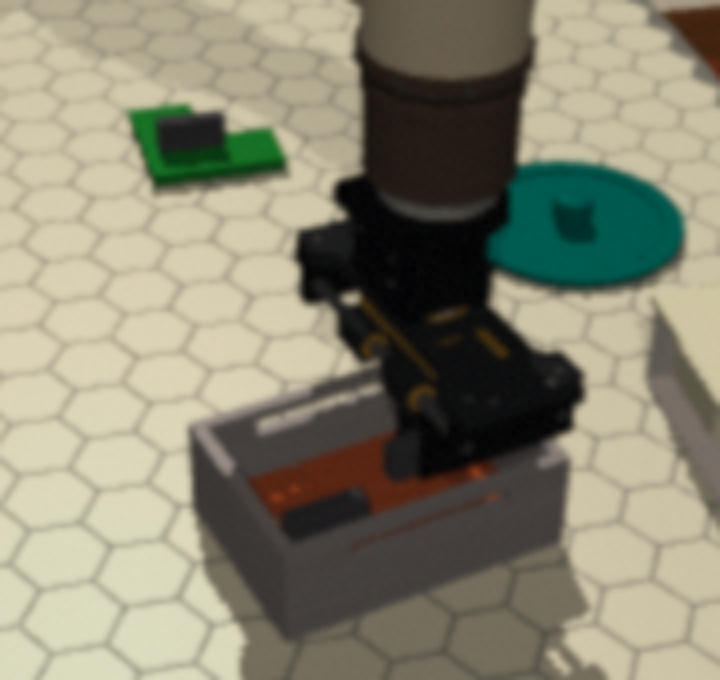

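The stone is down inside the case and the two stones are flush. Wrist load has dropped from -2.5 N to -1.3 N, so it is just touching. I'll press down another 1 mm to seat it fully before letting go.

Call:
{"fn": "jog_arm", "kwargs": {
  "moves": [
    [1, 0, 0, 0.0003, 0, 0, 0],
    [1, 0, 0, 0.0006, 0, 0, 0],
    [1, 0, 0, 0.001, 0, 0, 0],
    [1, 0, 0, 0.001, 0, 0, 0],
    [1, 0, 0, 0.001, 0, 0, 0],
    [1, 0, 0, 0.001, 0, 0, 0],
    [1, 0, 0, 0.001, 0, 0, 0],
    [1, 0, 0, 0.001, 0, 0, 0],
    [1, 0, 0, 0.001, 0, 0, 0],
    [1, 0, 0, 0.001, 0, 0, 0]
  ]
}}

```text
time_s: 20.12
tcp_pos: [0.5773, 0.042, 0.0217]
ee_rot: [[0.973, 0.231, 0.001], [0.231, -0.973, -0.0], [0.001, 0.0, -1.0]]
wrist_force: [-3.2, 1.8, 6.1]
gripper_width: 0.161
```

Fully seated at +6 N. I'll open only to about 26 mm to stay clear of the case wall, then rise.

Call:
{"fn": "jog_arm", "kwargs": {
  "moves": [
    [0.4, 0, 0, 0, 0, 0, 0],
    [0.4, 0, 0, 0, 0, 0, 0],
    [0.4, 0, 0, 0, 0, 0, 0],
    [0.4, 0, 0, 0, 0, 0, 0],
    [0.4, 0, 0, 0, 0, 0, 0],
    [0.4, 0, 0, -0.005, 0, 0, 0],
    [0.4, 0, 0, -0.02, 0, 0, 0],
    [0.4, 0, 0, -0.045, 0, 0, 0],
    [0.4, 0, 0, -0.075, 0, 0, 0],
    [0.4, 0, 0, -0.11, 0, 0, 0]
  ]
}}

```text
time_s: 20.95
tcp_pos: [0.576, 0.0416, 0.1306]
ee_rot: [[0.973, 0.23, -0.003], [0.23, -0.973, -0.001], [-0.003, 0.0, -1.0]]
wrist_force: [1.0, 0.1, -0.1]
gripper_width: 0.301
```

Call:
{"fn": "jog_arm", "kwargs": {
  "moves": [
    [0.4, -0.02, 0, -0.03, 0, 0, 0],
    [0.4, -0.05, 0, -0.06, 0, 0, 0],
    [0.4, -0.08, 0, -0.08, 0, 0, 0],
    [0.4, -0.1, 0, -0.1, 0, 0, 0],
    [0.4, -0.11, 0, -0.11, 0, 0, 0],
    [0.4, -0.12, 0, -0.12, 0, 0, 0],
    [0.4, -0.12, 0, -0.12, 0, 0, 0],
    [0.4, -0.12, 0, -0.12, 0, 0, 0],
    [0.4, -0.12, 0, -0.12, 0, 0, 0],
    [0.4, -0.12, 0, -0.12, 0, 0, 0]
  ]
}}

```text
time_s: 21.78
tcp_pos: [0.4605, 0.0144, 0.2495]
ee_rot: [[0.973, 0.23, -0.002], [0.23, -0.973, -0.001], [-0.002, 0.0, -1.0]]
wrist_force: [-0.6, -0.2, 0.1]
gripper_width: 0.3
```

```bash
python3 -c "
from h import *
c=getc('wrist','wrist11');c=getc('scene','scene11');c=getc('side','side11')
from station import sense
s=sense();print(s['tcp_pos'],s['gripper_width'],s['time_s'])"
```

```text
[0.46052446 0.01438477 0.24963872] 0.2970886045927656 21.9333
```

View pics/wrist11.png

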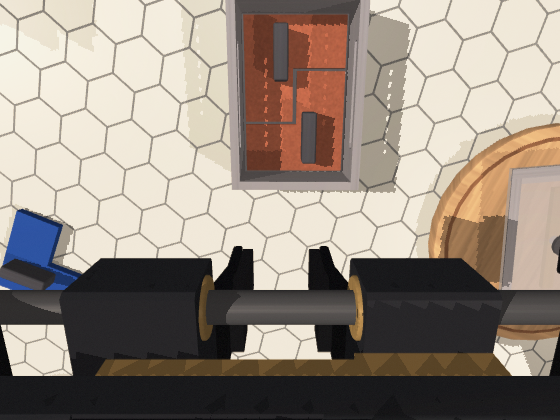

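View pics/scene11.png

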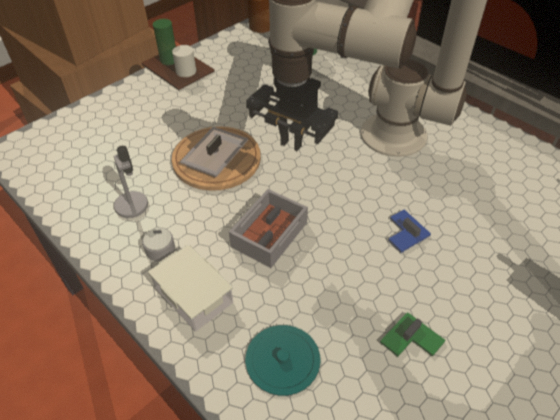

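View pics/side11.png

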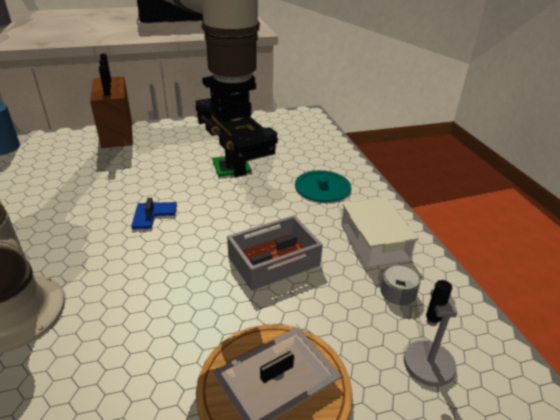

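Both L stones lie flat with an even gap in the case (wrist view, bars at (280,52) and (308,137)), and the bystanders have not moved. One last check of the cover's centring in the unobstructed scene view.

Run:
```python
from h import *
c=ld("scene11");crop(c,165,120,270,195,7.5,"pics/c14.png")
a=ld("scene0")
for n in("scene0","scene11"):
    c=ld(n);hsv=cv2.cvtColor(c["frame"],cv2.COLOR_RGB2HSV);m=cv2.inRange(hsv,(5,90,60),(25,255,255));N,L,S,C=cv2.connectedComponentsWithStats(m);i=L[180,216] or L[178,200]
    q=cv2.convexHull(max(cv2.findContours((L==i).astype(np.uint8),0,1)[0],key=cv2.contourArea))[:,0]
    P=np.array([onz(c,p,.02)[:2] for p in q]);M=np.c_[P,np.ones(len(P))];s=np.linalg.lstsq(M,(P**2).sum(1),rcond=None)[0];ctr=s[:2]/2;print(n,ctr,np.sqrt(s[2]+(ctr**2).sum()))
```

```text
scene0 [ 0.46170854 -0.29263383] 0.1317648628854951
scene11 [ 0.46235875 -0.29208392] 0.131602671381903
```

View pics/c14.png

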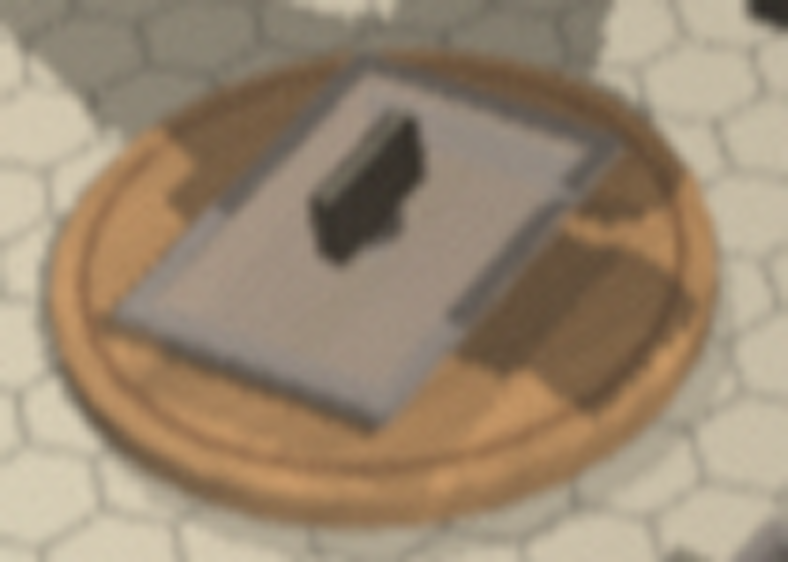

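Run:
```python
from h import *
c=ld("scene11")
A=np.array([(362,55),(622,140),(380,425),(115,315)])/7.5+(164.55,119.55)
P=np.array([onz(c,p,.042)[:2] for p in A]);print(P.mean(0),[np.linalg.norm(P[i]-P[(i+1)%4]).round(4) for i in range(4)])
d=P[0]-P[3];k=np.array([onz(c,np.array(p)/7.5+(164.55,119.55),.077)[:2] for p in((318,195),(402,112))]);e=k[1]-k[0]
print(np.degrees(np.arctan2(d[1],d[0])),np.degrees(np.arctan2(e[1],e[0])))
from station import finish_job
print(finish_job())
```

```text
[ 0.46300149 -0.29576456] [np.float64(0.1192), np.float64(0.1779), np.float64(0.1205), np.float64(0.1713)]
-162.08136031278778 -164.5720034381704
the job is handed in; nothing more can be done
None
```

I finished the job at about 22 s of the 64 s allowed and handed it in; no verdict was reported.

**Cover:** I turned the latch anticlockwise to its stop while the cover was still seated. The moment rose to about 0.65 N·m and the cam bar lay along the cover's x. I then lifted the cover by the knob and laid it on the round board, where it lies flat, knob up. It is about 4 mm off the board's centre by both the scene and wrist cameras, though those two put the board centre itself about 6–7 mm apart.

**Stone:** I took the terracotta stone by its bar, turned it to the case's axes and checked it above the case, where it was within 1 mm and 0.1°. I lowered it in hand until it pressed on the floor with about 6 N, opened the fingers part way and withdrew. The last pictures show both stones flat in the case with an even gap between them.

**Bystanders and forces:** By eye, the probe stand, teal lid, container and salt cellar are where they were. Wrist forces read between steps stayed under about 8 N.

**Disagreements:** In the last picture the knob read 2.5° off the cover's edge direction. At that resolution I put it down to pixel error, because the turn had ended against the hard stop.

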